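# Clamp a beech slat in the marking-out jig

### The job

Lift the steel spring clip of the marking-out jig by its black handle until it stays up by itself, then take the long beech slat from the bench and slide it lengthwise under the raised clip, flat on the jig between the side rails and right up against the end stop. Then push the clip down so that it snaps onto the slat and holds it; leave the short offcut, the glue bottle and the screwdriver where they are.

Things in the scene. Friction and masses are not known exactly. Their poses are not given: they have to be found in the camera images.
- jig: Fixed marking-out jig. Origin on the bench top under it; x is the slat's sliding direction, towards the end stop (roughly away from the robot), y to its left, z up. All numbers below are mm in this jig frame. Plywood bed x -120 to 180, y -70 to 70, top at z 20. Behind the stop stands the clip's steel bracket, up to z 64
- seat (a point): Point on the bed (x -5, y 0, z 20; axes as the jig's) where the centre of the slat's underside is when the slat is home. Side rails x -10 to 65, inner faces at y -26.5 and 26.5, tops z 30. End stop: low block, near face x 60, top z 32
- lamp (a point): Middle of a bar lamp fixed over the jig (x -42, y 0, z 319): bar x -60 to -24, y -130 to 130, z 308 to 328, on a thin arm (y 45, z 328) running back to a post at x 150, y 45. An upright gripper over the clip handle or the seated slat's near end would strike the bar: lean its body back towards -x by 20 to 45 degrees
- clip_hinge (a point): Hinge axis of the clip, along the jig's y, at x 105, y 0, z 55; axes as the jig's
- clip (a joint): Clip angle in rad: 0 shut on nothing (strap level, pad 10 mm above the bed), about 0.06 resting on the slat, 0.55 fully up at its stop. An over-centre spring presses it shut below about 0.33 and holds it up above that; about 4 N at the handle lifts or lowers it, and past the middle it goes the rest of the way by itself
- clip_handle (a point): Centre of the clip's handle: black cylinder along y, 16 mm diameter, 30 long, at the end of a steel strap (20 wide, 4 thick), 125 mm from the hinge (x -20, z 55 shut; x -2, z 120 fully up). Its axes turn with the clip. A round rubber pad (18 mm) sits under the strap 85 mm from the hinge, reaching 25 mm below it
- slat: Loose beech slat, 130 long (its x) by 45 wide (its y) by 15 thick, about 65 g, lying flat on the bench to the left or the right in front of the jig, long side roughly away from the robot. Origin at the centre of its underside, z up. Either end may go first
- offcut: Bystander: short beech offcut, 60 by 45 by 15 mm, lying on the other side from the slat; origin under its centre
- glue: Bystander: white glue bottle, 56 mm diameter, 160 mm tall, standing to the left of the jig; origin under its centre
- screwdriver: Bystander: screwdriver 200 mm long lying to the right of the jig; its x along its length
Things that resemble listed ones, but are neither listed nor needed, are in the scene too. Leave any blue or green look-alike of the slat alone.

How it is judged:
On the way, in this order (a step that is already met when the one before it is completed fails the run):
1. the clip is up past its middle (over 0.45 rad) (value of joint clip above 0.45 rad), for 0.2 s.
2. the slat is home on the seat, flat and against the end stop, with the clip still up (horizontal distance between slat and seat below 0.008 m and x of slat in the frame of seat above -0.005 m and z of slat in the frame of seat below 0.003 m and angle between the x axis of slat and the x axis of jig, either way round below 0.12 rad and angle between slat's own z axis and vertical below 0.06 rad and value of joint clip above 0.45 rad), for 0.2 s.
At the end, for the whole second after the job is handed in: The slat lies flat and at rest on the bed between the rails, its end within 5 mm of the end stop, its centre within 8 mm of the seat point, in line with the jig within 0.12 rad; the clip rests on it (joint 0.035 to 0.11 rad); the offcut, bottle and screwdriver are within 30 mm of where they started (horizontal distance between slat and seat below 0.008 m and x of slat in the frame of seat above -0.005 m and z of slat in the frame of seat below 0.003 m and angle between the x axis of slat and the x axis of jig, either way round below 0.12 rad and angle between slat's own z axis and vertical below 0.06 rad and value of joint clip between 0.035 and 0.11 rad and linear speed of slat below 0.01 m/s and distance of each of offcut, glue, screwdriver from where it was at the start of the episode below 0.03 m); the robot touches nothing.
It fails at once if the offcut is moved by more than 30 mm (distance of offcut from where it was at the start of the episode above 0.03 m).
It fails at once if the glue bottle is moved by more than 30 mm (distance of glue from where it was at the start of the episode above 0.03 m).
It fails at once if the screwdriver is moved by more than 30 mm (distance of screwdriver from where it was at the start of the episode above 0.03 m).
It also fails if it takes over 66 s, if anything falls off the work surface, if the arm or the gripper's body presses on something with over 40 N, if the wrist force passes 120 N, or if a joint passes its speed limit or range.

### The arm

A 6-joint arm with a two-finger parallel gripper is mounted at the origin on the work surface. World frame = base frame: x ahead of the robot, y to its left, z up, the work surface at z = 0. Lengths are in m, angles in rad, forces in N, time in s.
With the tool pointing down it reaches from about 0.375 to 0.925 m from the base axis. Payload 5.7 kg.
Tool frame: the origin (TCP) lies at the very end of the fingers, on their centre line; the grasp point (between the pads) lies 19 mm behind it; z points along the fingers, y is the direction in which the jaws open and shut (so a half turn about z gives the same grasp; the last joint's range is limited). The gripper opens to 85 mm and grips with 20 to 120 N. Pads are 22 mm wide; open, the fingers measure 114 mm over their backs; the gripper's body (76 mm by 85 mm) begins 54 mm behind the grasp point. The pads swing forward as they close: fully open they stand 13 mm farther back than shut.
Start: joints at [1.19, 0.359, 1.51, -0, 1.272, -0.115], TCP at [0.158, 0.579, 0.231] pointing down, gripper open.
Joint ranges: [-2.97, 2.97], [-1.01, 2.36], [0.21, 2.38], [-0.96, 4.11], [0.2, 2.71], [-2.98, 2.98]. Speed limits (rad/s): [2.39, 2.39, 3.14, 3.14, 3.14, 3.14].

### API

Orientations are given as a unit quaternion [w, x, y, z].
In Python, from workcell import robot gives the robot as it stands.
- The arm moves only by the tool play_rows, never from a script. Its argument "commands" is a list of rows, each a list of 3 entries, a list of its own where there are three numbers: the shift along the tool's x, y, z in units of 30 mm (1.0 is 30 mm), then the turn, a rotation vector about the tool's x, y, z in units of 6 degrees (1.0 is 6 degrees), then the finger opening in mm, from 0 to 85.4. In form: [[[dx, dy, dz], [ax, ay, az], hand], ...]. A call has 1 to 5 rows; each row shifts and turns the commanded pose from where the row before left it, along the tool's axes as they then stand; what a row does not reach is not made up. A row lasts 1/8 s, in which the tool goes at most 62.5 mm and 10.7 degrees, less where a joint would pass 70% of its speed; a pose out of reach is approached as far as the arm can. A call is refused whole if a number of a shift passes 1 or a number of a turn 1, either way. A call with a gripper value outside its range is refused whole. The fingers move at their own pace and stop on an object; "squeeze" is the grip in N (left out, the last holds). Time passes only in rows, so rows that do not move let the fingers close. It gives the time, the measured TCP pose, the force and the opening at its end, in the units of the state.
- robot.get_obs(): the state, without advancing time (a new reading comes with each control period).
- robot.grab_frame(name): name is "side" or "top"; returns the picture (400x640x3 uint8, red, green, blue); there is no depth.
- robot.camera_params(name): a dict with "mtx" (3x3 intrinsics, pixels), "view" (4x4, takes a point from world to camera coordinates). Camera axes: x right, y down, z forward; pixel columns grow to the right and rows downward; lengths in m; the calibration is good to about 2 mm. A picture is of the moment at which its call begins. camera_params takes no time and is no camera call.
- robot.close_job(): hands the job in, once; it reports no verdict.
The state is a dict: "time_s": time; "qpos": joint angles; "joint_vel": joint speeds; "tau": joint torques, N m; "ee_pos": TCP position; "ee_rot": TCP orientation; "wrist_force": force on the tool from outside, world axes, zero at the start; "torque": the same for the moment, N m; "finger_gap": finger opening in m.
Only numpy, scipy, OpenCV 4.12 (cv2) and the standard library are available. Lean on these libraries where they do the work, as an engineer would, in place of code of your own. Each camera call takes 0.05 s, during which the arm holds its last target.

## Working session

There is one attempt and no reset: what is moved stays moved. The work goes in short steps, Python scripts to look and compute and a tool call to move; the robot and the scene stay as the last step left them, time stands still between calls to the robot, and variables do not carry over. Pictures are saved under pics/ and viewed, and the job is handed in when it is done.

Besides the shell and the picture viewer there is one more tool, called after "Emit:" by a JSON object that holds its "name" and its "arguments". play_rows: Moves the arm, as the interface text tells. Its arguments: {"type":"object","properties":{"commands":{"type":"array"},"squeeze":{"type":"number"}},"required":["commands"]}

```bash
mkdir -p pics; ls; python3 - <<'E'
from workcell import robot
import cv2,numpy as np
o=robot.get_obs();print(o)
for n in("side","top"):
    p=robot.camera_params(n);print(n,p["mtx"],p["view"])
    cv2.imwrite(f"pics/{n}0.png",robot.grab_frame(n)[:,:,::-1])
E
```

```text
pics
{'time_s': 0.0, 'qpos': array([ 1.18990132e+00,  3.59529286e-01,  1.51143816e+00, -3.05618635e-05,
        1.27249556e+00, -1.15045775e-01]), 'joint_vel': array([-0.00027174,  0.00102223,  0.00173175,  0.00023867, -0.00074146,
        0.00088669]), 'tau': array([-9.30714305e-04, -5.27635396e+01, -2.78606522e+01, -4.53234388e-04,
        1.33008431e-02, -6.73726095e-05]), 'ee_pos': array([0.1573683 , 0.57828736, 0.23043695]), 'ee_rot': array([-2.15371164e-04,  1.32529000e-01,  9.91178687e-01, -9.10153909e-04]), 'wrist_force': array([0.70184391, 0.38299185, 0.46580772]), 'torque': array([ 0.01980694,  0.0200323 , -0.05795534]), 'finger_gap': 0.08571504353397848}
side [[511.75488655   0.         311.12579483]
 [  0.         511.75488655 200.14993315]
 [  0.           0.           1.        ]] [[-0.98535868 -0.16975251 -0.01588603  0.55635001]
 [-0.10770156  0.69197661 -0.71384084  0.22628084]
 [ 0.13216904 -0.70167832 -0.70012777  1.30858595]
 [ 0.          0.          0.          1.        ]]
top [[442.13696375   0.         323.6888146 ]
 [  0.         442.13696375 195.68537571]
 [  0.           0.           1.        ]] [[-0.02377825 -0.99968516  0.00801097 -0.01520808]
 [-0.98683665  0.02218895 -0.16019073  0.57500595]
 [ 0.15996254 -0.01171457 -0.98705357  1.38306678]
 [ 0.          0.          0.          1.        ]]
```

View pics/side0.png

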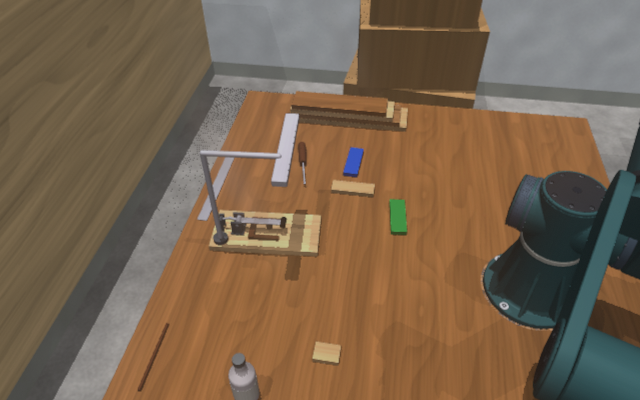

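View pics/top0.png

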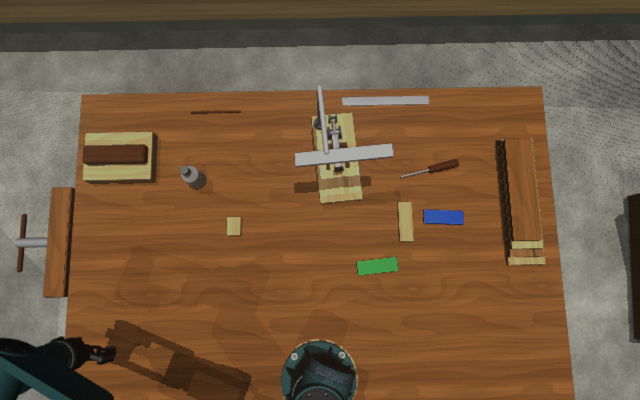

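Candidates for the slat: the beech piece at top (405,222) and side (353,188), the blue piece (443,217), the green piece (377,266), and the short offcut (234,226). The beech one at (405,222) fits by colour and length, so I'll confirm it in a crop and measure it.

```bash
cat > h.py <<'E'
import numpy as np,cv2
from workcell import robot
P={n:robot.camera_params(n) for n in("side","top")}
def proj(n,p):
    V=P[n]["view"];c=V[:3,:3]@np.asarray(p)+V[:3,3];u=P[n]["mtx"]@c;return u[:2]/u[2]
def ray(n,uv):
    V=P[n]["view"];R=V[:3,:3];d=R.T@np.linalg.solve(P[n]["mtx"],[uv[0],uv[1],1]);return -R.T@V[:3,3],d/np.linalg.norm(d)
def onz(n,uv,z):
    o,d=ray(n,uv);return o+d*(z-o[2])/d[2]
def tri(a,b):
    o1,d1=ray("top",a);o2,d2=ray("side",b)
    t=np.linalg.lstsq(np.c_[d1,-d2],o2-o1,rcond=None)[0];p,q=o1+t[0]*d1,o2+t[1]*d2
    return (p+q)/2,np.linalg.norm(p-q)
E
python3 - <<'E'
from h import *
t=cv2.imread("pics/top0.png");s=cv2.imread("pics/side0.png")
for n,im,z in(("top",t,.015),("side",s,.015)):
    hsv=cv2.cvtColor(im,cv2.COLOR_BGR2HSV)
    m=((hsv[...,0]>15)&(hsv[...,0]<28)&(hsv[...,2]>150)&(hsv[...,1]>60)).astype(np.uint8)*255
    cs,_=cv2.findContours(m,cv2.RETR_EXTERNAL,cv2.CHAIN_APPROX_NONE)
    for c in cs:
        if cv2.contourArea(c)<100: continue
        r=cv2.minAreaRect(c);b=cv2.boxPoints(r)
        print(n,cv2.contourArea(c),r,[np.round(onz(n,x,z)[:2],4).tolist() for x in b])
a=cv2.resize(t[80:250,280:480],None,fx=4,fy=4,interpolation=cv2.INTER_CUBIC)[:600,:800]
cv2.imwrite("pics/tc.png",a)
cv2.imwrite("pics/sc.png",cv2.resize(s[140:265,195:395],None,fx=4,fy=4,interpolation=cv2.INTER_CUBIC))
E
```

```text
top 212.5 ((526.0, 260.0), (8.0, 36.0), 90.0) [[0.368, -0.622], [0.3652, -0.7392], [0.3396, -0.7365], [0.3424, -0.6197]]
top 120.0 ((527.023681640625, 244.11448669433594), (7.225427150726318, 30.246868133544922), 87.79740142822266) [[0.4158, -0.6387], [0.4173, -0.7381], [0.3939, -0.7365], [0.3924, -0.6375]]
top 141.0 ((233.0, 225.5), (17.0, 12.0), 90.0) [[0.516, 0.2893], [0.5151, 0.25], [0.4595, 0.2497], [0.4604, 0.2886]]
top 465.0 ((405.37017822265625, 221.03314208984375), (38.68330383300781, 13.24482536315918), 86.98721313476562) [[0.5528, -0.2728], [0.5541, -0.3167], [0.4269, -0.3163], [0.4256, -0.273]]
top 275.5 ((340.43853759765625, 193.8237762451172), (13.12768268585205, 41.64643859863281), 84.80557250976562) [[0.6018, -0.0142], [0.6114, -0.1522], [0.5674, -0.1545], [0.5579, -0.0172]]
top 1210.5 ((117.0, 155.5), (47.0, 68.0), 90.0) [[0.8151, 0.7767], [0.8103, 0.5483], [0.6485, 0.5421], [0.6535, 0.7665]]
top 274.0 ((349.1000061035156, 128.8000030517578), (35.73373031616211, 13.597793579101562), 71.56505584716797) [[0.8605, -0.0809], [0.8749, -0.1254], [0.7546, -0.1596], [0.7406,
[... 604 characters left out ...]
8858642578), (42.6265754699707, 9.82840633392334), 6.340190887451172) [[0.5508, -0.2747], [0.5538, -0.3192], [0.4218, -0.3177], [0.4214, -0.2737]]
side 109.0 ((403.5, 117.5), (19.0, 7.0), 90.0) [[0.3631, -0.7405], [0.338, -0.7442], [0.3336, -0.6279], [0.3576, -0.6243]]
side 108.0 ((447.1767883300781, 93.4085464477539), (54.332313537597656, 4.748555660247803), 6.340191841125488) [[0.2938, -0.8526], [0.2925, -0.886], [0.092, -0.8734], [0.0956, -0.8408]]
side 140.0 ((350.5, 73.0), (11.0, 20.0), 0.0) [[0.5821, -0.8801], [0.601, -1.0319], [0.5564, -1.0383], [0.5399, -0.8863]]
side 204.0 ((370.5, 14.0), (28.0, 21.0), 90.0) [[0.603, -1.6513], [0.5003, -1.6651], [0.4781, -1.3642], [0.5721, -1.3512]]
```

View pics/tc.png

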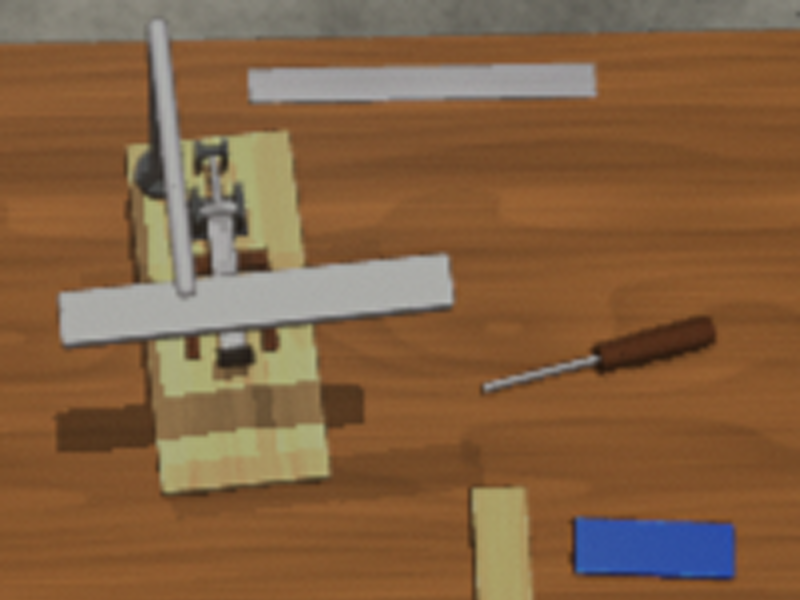

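View pics/sc.png

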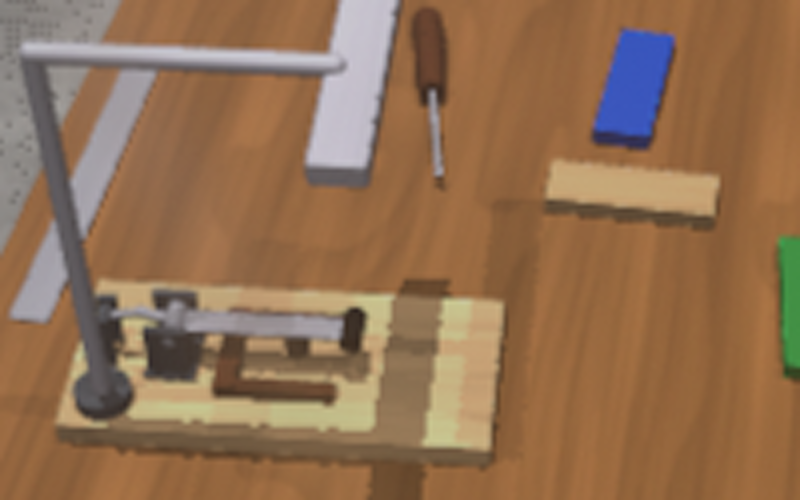

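```bash
python3 - <<'E'
from h import *
S=lambda u,v:(195+(u+.5)/4-.5,140+(v+.5)/4-.5)
T=lambda u,v:(280+(u+.5)/4-.5,80+(v+.5)/4-.5)
J={"FR":(.18,-.07),"FL":(.18,.07),"NR":(-.12,-.07),"NL":(-.12,.07)}
obs=[("side","FR",S(100,281)),("side","NR",S(505,299)),("side","NL",S(493,450)),("side","FL",S(60,430)),("top","FL",T(128,146)),("top","FR",T(289,131)),("top","NR",T(328,466)),("top","NL",T(160,482))]
A=[];B=[]
for n,k,uv in obs:
    w=onz(n,uv,.02);print(n,k,np.round(w,4));A.append(J[k]);B.append(w[:2])
A=np.array(A);B=np.array(B);Ac=A-A.mean(0);Bc=B-B.mean(0)
U,s,Vt=np.linalg.svd(Ac.T@Bc);R=(U@Vt).T;t=B.mean(0)-R@A.mean(0)
yaw=np.arctan2(R[1,0],R[0,0]);print("yaw",yaw,"t",t,"res",np.round((B-(A@R.T+t))*1000,1).tolist())
print(tri(T(235,355),S(352,330)),"handle pred",R@[-.02,0]+t, "tool lamp ends",[R@[-.042,y]+t for y in(-.13,.13)])
print("lamp tri right end", tri(T(450,280),S(378,5)))
for q in[(-.02,0,.055),(-.12,-.07,.02),(-.12,.07,.02),(.06,-.0265,.03),(-.01,.0265,.03),(-.06,-.13,.328),(-.024,.13,.328)]:
    w=[*(R@q[:2]+t),q[2]]
    a=proj("top",w);b=proj("side",w);print(q,(a-[280,80])*4+1.5,(b-[195,140])*4+1.5)
E
```

```text
side FR [ 0.8592 -0.1314  0.02  ]
side NR [ 0.5631 -0.1593  0.02  ]
side NL [ 0.549  -0.0184  0.02  ]
side FL [0.844  0.0105 0.02  ]
top FL [0.853  0.0056 0.02  ]
top FR [ 0.8635 -0.1314  0.02  ]
top NR [ 0.5745 -0.1538  0.02  ]
top NL [ 0.5643 -0.0151  0.02  ]
yaw 0.08587159195473244 t [ 0.67893309 -0.0767304 ] res [[-5.1, -0.4], [-2.3, -2.5], [-4.4, -1.1], [-8.2, 2.1], [0.8, -2.9], [-0.8, -0.4], [9.1, 3.0], [10.9, 2.2]]
(array([ 0.65899205, -0.07812201,  0.05774612]), np.float64(0.004361832580072965)) handle pred [ 0.65900678 -0.07844572] tool lamp ends [array([ 0.64823744, -0.20985356]), array([0.62593825, 0.04918842])]
lamp tri right end (array([ 0.6676933 , -0.2260314 ,  0.22645048]), np.float64(0.013967625019796684))
(-0.02, 0, 0.055) [235.38724718 358.41161639] [349.22347426 331.62231303]
(-0.12, -0.07, 0.02) [332.04606296 476.86176406] [501.34804545 301.09608957]
(-0.12, 0.07, 0.02) [162.94134118 495.09423467] [486.32154579 450.45525657]
(0.06, -0.0265, 0.03) [254.73288826 268.30819493] [244.12635164 322.69246774]
(-0.01, 0.0265, 0.03) [200.89280301 356.65802861] [332.04998678 383.6929347 ]
(-0.06, -0.13, 0.328) [455.7918255  305.68243622] [ 412.81896717 -104.68538738]
(-0.024, 0.13, 0.328) [ 56.58729075 294.03043656] [299.2637043  165.73062838]
```

```bash
python3 - <<'E'
from h import *
S=lambda u,v:(195+(u+.5)/4-.5,140+(v+.5)/4-.5)
T=lambda u,v:(280+(u+.5)/4-.5,80+(v+.5)/4-.5)
J={"FR":(.18,-.07),"FL":(.18,.07),"NR":(-.12,-.07),"NL":(-.12,.07),"LR":(-.06,-.13),"LL":(-.024,.13),"LFR":(-.024,-.13),"LNL":(-.06,.13)}
obs=[("side","FR",S(100,281)),("side","NR",S(505,299)),("side","NL",S(493,450)),("side","FL",S(60,430)),("top","FL",T(128,146)),("top","FR",T(289,131)),("top","NR",T(329,474)),("top","NL",T(161,490)),
("top","LR",T(452,305)),("top","LL",T(59,293)),("top","LFR",T(449,256)),("top","LNL",T(64,343))]
A=[];B=[]
for n,k,uv in obs:
    w=onz(n,uv,.328 if k[0]=="L" else .02);A.append(J[k]);B.append(w[:2])
A=np.array(A);B=np.array(B);Ac=A-A.mean(0);Bc=B-B.mean(0)
U,s,Vt=np.linalg.svd(Ac.T@Bc);R=(U@Vt).T;t=B.mean(0)-R@A.mean(0)
yaw=np.arctan2(R[1,0],R[0,0]);print("yaw",yaw,"t",t,"res",np.round((B-(A@R.T+t))*1000,1).tolist())
for n in("top","side"):
  r=[proj(n,[*(R@[-.02,y]+t),.055]) for y in(-.015,.015)];print(n,[(x-([280,80] if n=="top" else [195,140]))*4+1.5 for x in r])
E
```

```text
yaw 0.08390752028056545 t [ 0.67797961 -0.07688114] res [[-4.0, 0.1], [-1.2, -2.6], [-3.5, -1.2], [-7.5, 2.6], [1.5, -2.4], [0.2, 0.1], [3.5, 2.3], [5.1, 1.4], [1.7, 2.5], [1.4, -1.5], [-0.9, -0.1], [3.5, -1.3]]
top [array([253.91804287, 357.65127491]), array([217.19040588, 361.47189355])]
side [array([353.34592377, 315.91672001]), array([347.83970098, 347.64828542])]
```

```bash
cat >> h.py <<'E'
from scipy.spatial.transform import Rotation as Ro, Slerp
YAW=.084;T0=np.array([.678,-.077,0])
RJ=Ro.from_euler('z',YAW)
def j2w(p): return RJ.apply(np.array(p)/1000.)+T0
def tool(tilt,yaw=YAW): # body leans back to -x by tilt deg
    return Ro.from_euler('z',yaw)*Ro.from_matrix(np.diag([-1,1,-1.]))*Ro.from_euler('y',-tilt,degrees=True)
def cur():
    o=robot.get_obs();q=o["ee_rot"];return o,np.array(o["ee_pos"]),Ro.from_quat([q[1],q[2],q[3],q[0]])
def w2j(p): return RJ.inv().apply(np.array(p)-T0)*1000
def plan(p,R,hand,start=None,n=None):
    o,p0,R0=cur() if start is None else (None,*start)
    d=np.linalg.norm
    rv=(R0.inv()*R).as_rotvec()
    if n is None:
        n=int(np.ceil(max(d(p-p0)/.030,np.abs(np.degrees(rv)).max()/6*1.02,1)))
    Rs=[R0*Ro.from_rotvec(rv*k/n) for k in range(n+1)]
    out=[]
    for k in range(n):
        s=Rs[k].inv().apply((p-p0)/n)/.03
        out.append("[[%s],[%s],%g]"%(",".join("%.2f"%x for x in s),",".join("%.2f"%x for x in np.degrees(rv/n)/6),hand))
    for i in range(0,n,5): print("["+",".join(out[i:i+5])+"]")
def show():
    o,p,R=cur();print("t",round(o["time_s"],2),"jig",np.round(w2j(p),1),"w",np.round(p,4),"z",np.round(R.as_matrix()[:,2],3),"y",np.round(R.as_matrix()[:,1],3),"gap",round(o["finger_gap"]*1000,1),"F",np.round(o["wrist_force"],1),"q",np.round(o["qpos"],2))
E
python3 - <<'E'
from h import *
show()
plan(np.array([.47,-.08,.25]),tool(40),60)
E
```

```text
t 0.1 jig [-463.8  696.7  230.5] w [0.1574 0.5783 0.2305] z [-0.001 -0.002 -1.   ] y [ 0.263  0.965 -0.002] gap 85.6 F [-0.7  0.7 -0.4] q [ 1.19  0.36  1.51 -0.    1.27 -0.12]
[[[-0.63,-0.74,-0.02],[-0.05,-0.26,-0.13],60],[[-0.62,-0.75,-0.01],[-0.05,-0.26,-0.13],60],[[-0.61,-0.75,0.00],[-0.05,-0.26,-0.13],60],[[-0.60,-0.76,0.02],[-0.05,-0.26,-0.13],60],[[-0.59,-0.77,0.03],[-0.05,-0.26,-0.13],60]]
[[[-0.58,-0.78,0.04],[-0.05,-0.26,-0.13],60],[[-0.57,-0.79,0.05],[-0.05,-0.26,-0.13],60],[[-0.56,-0.79,0.06],[-0.05,-0.26,-0.13],60],[[-0.54,-0.80,0.08],[-0.05,-0.26,-0.13],60],[[-0.53,-0.81,0.09],[-0.05,-0.26,-0.13],60]]
[[[-0.52,-0.82,0.10],[-0.05,-0.26,-0.13],60],[[-0.50,-0.82,0.11],[-0.05,-0.26,-0.13],60],[[-0.49,-0.83,0.12],[-0.05,-0.26,-0.13],60],[[-0.48,-0.84,0.13],[-0.05,-0.26,-0.13],60],[[-0.46,-0.85,0.13],[-0.05,-0.26,-0.13],60]]
[[[-0.45,-0.85,0.14],[-0.05,-0.26,-0.13],60],[[-0.43,-0.86,0.15],[-0.05,-0.26,-0.13],60],[[-0.41,-0.87,0.16],[-0.05,-0.26,-0.13],60],[[-0.40,-0.87,0.16],[-0.05,-0.26,-0.13],60],[[-0.38,-0.88,0.17],[-0.05,-0.26,-0.13],60]]
[[[-0.36,-0.88,0.18],[-0.05,-0.26,-0.13],60],[[-0.35,-0.89,0.18],[-0.05,-0.26,-0.13],60],[[-0.33,-0.89,0.19],[-0.05,-0.26,-0.13],60],[[-0.31,-0.90,0.19],[-0.05,-0.26,-0.13],60],[[-0.30,-0.90,0.20],[-0.05,-0.26,-0.13],60]]
```

Emit:
{"name": "play_rows", "arguments": {"commands": [[[-0.6,-0.75,0],[0,0,0],60],[[-0.6,-0.75,0],[0,0,0],60],[[-0.6,-0.75,0],[0,0,0],60],[[-0.6,-0.75,0],[0,0,0],60],[[-0.6,-0.75,0],[0,0,0],60]], "squeeze": 40}}

```text
time_s: 0.72
ee_pos: [0.215, 0.4456, 0.231]
ee_rot: [-0.0, 0.132, 0.991, -0.0]
wrist_force: [-0.2, 0.2, -0.6]
finger_gap: 0.0601
```

Emit:
{"name": "play_rows", "arguments": {"commands": [[[-0.6,-0.75,0],[0,0,0],60],[[-0.6,-0.75,0],[0,0,0],60],[[-0.6,-0.75,0],[0,0,0],60],[[-0.6,-0.75,0],[0,0,0],60],[[-0.6,-0.75,0],[0,0,0],60]]}}

```text
time_s: 1.35
ee_pos: [0.2722, 0.3134, 0.2311]
ee_rot: [-0.0, 0.132, 0.991, -0.0]
wrist_force: [0.6, -0.3, -0.4]
finger_gap: 0.06
```

Emit:
{"name": "play_rows", "arguments": {"commands": [[[-0.6,-0.75,0],[0,0,-0.7],60],[[-0.6,-0.75,0],[0,0,-0.7],60],[[-0.6,-0.75,0],[0,0,-0.7],60],[[-0.6,-0.75,0],[0,0,-0.7],60],[[-0.6,-0.75,0],[0,0,-0.5],60]]}}

```text
time_s: 1.98
ee_pos: [0.3478, 0.1918, 0.2311]
ee_rot: [-0.0, -0.041, 0.999, -0.0]
wrist_force: [1.5, 0.1, -0.2]
finger_gap: 0.0599
```

```bash
python3 - <<'E'
from h import *
show()
plan(np.array([.50,-.09,.23]),tool(40),60)
E
```

```text
t 1.98 jig [-306.5  295.6  231.1] w [0.3478 0.1918 0.2311] z [-0.001 -0.    -1.   ] y [-0.082  0.997 -0.   ] gap 59.9 F [ 1.5  0.1 -0.2] q [ 0.33  0.06  1.91 -0.    1.17 -1.32]
[[[-0.39,-0.89,0.00],[-0.00,-0.61,-0.00],60],[[-0.39,-0.89,0.03],[-0.00,-0.61,-0.00],60],[[-0.39,-0.89,0.05],[-0.00,-0.61,-0.00],60],[[-0.38,-0.89,0.08],[-0.00,-0.61,-0.00],60],[[-0.38,-0.89,0.10],[-0.00,-0.61,-0.00],60]]
[[[-0.37,-0.89,0.12],[-0.00,-0.61,-0.00],60],[[-0.36,-0.89,0.15],[-0.00,-0.61,-0.00],60],[[-0.35,-0.89,0.17],[-0.00,-0.61,-0.00],60],[[-0.34,-0.89,0.19],[-0.00,-0.61,-0.00],60],[[-0.32,-0.89,0.21],[-0.00,-0.61,-0.00],60]]
[[[-0.31,-0.89,0.23],[-0.00,-0.61,-0.00],60]]
```

Emit:
{"name": "play_rows", "arguments": {"commands": [[[-0.4,-0.9,0],[0,0,0],60],[[-0.4,-0.9,0],[0,0,0],60],[[-0.4,-0.9,0],[0,0,0],60],[[-0.4,-0.9,0],[0,0,0],60],[[-0.4,-0.9,0],[0,0,0],60]]}}

```text
time_s: 2.6
ee_pos: [0.4184, 0.0621, 0.2311]
ee_rot: [-0.0, -0.04, 0.999, 0.0]
wrist_force: [0.1, 0.1, 0.3]
finger_gap: 0.06
```

Emit:
{"name": "play_rows", "arguments": {"commands": [[[-0.4,-0.9,0],[0,-1,0],60],[[-0.4,-0.9,0.1],[0,-1,0],60],[[-0.4,-0.9,0.1],[0,-1,0],60],[[-0.4,-0.9,0.1],[0,-1,0],60],[[-0.4,-0.9,0.2],[0,-1,0],60]]}}

```text
time_s: 3.22
ee_pos: [0.4913, -0.0675, 0.2297]
ee_rot: [0.26, -0.039, 0.965, 0.01]
wrist_force: [1.1, 1.2, 0.1]
finger_gap: 0.0603
```

Emit:
{"name": "play_rows", "arguments": {"commands": [[[-0.4,-0.8,0.2],[0,-1,0],60],[[0,0,0],[0,-0.67,0],60]]}}

```text
time_s: 3.48
ee_pos: [0.5047, -0.0855, 0.2303]
ee_rot: [0.334, -0.034, 0.942, 0.016]
wrist_force: [0.3, 0.5, 0.1]
finger_gap: 0.0596
```

```bash
python3 - <<'E'
from h import *
show()
tz=tool(40).as_matrix()[:,2]
plan(j2w([-9,0,42])-.08*tz,tool(40),60)
E
```

```text
t 3.48 jig [-173.4    6.1  230.3] w [ 0.5047 -0.0855  0.2303] z [ 0.628  0.052 -0.777] y [-0.075  0.997  0.006] gap 59.6 F [0.3 0.5 0.1] q [-0.61  0.02  2.22  0.92  0.53 -2.98]
[[[-0.04,-0.03,0.94],[-0.00,-0.03,-0.02],60],[[-0.04,-0.03,0.94],[-0.00,-0.03,-0.02],60],[[-0.04,-0.03,0.94],[-0.00,-0.03,-0.02],60],[[-0.04,-0.03,0.94],[-0.00,-0.03,-0.02],60],[[-0.03,-0.03,0.94],[-0.00,-0.03,-0.02],60]]
[[[-0.03,-0.03,0.94],[-0.00,-0.03,-0.02],60]]
```

Joint 6 is at its limit, so I'll turn the gripper half a turn about its own axis, which gives the same grasp.

Emit:
{"name": "play_rows", "arguments": {"commands": [[[0,0,0],[0,0,1],60],[[0,0,0],[0,0,1],60],[[0,0,0],[0,0,1],60],[[0,0,0],[0,0,1],60],[[0,0,0],[0,0,1],60]]}}

```text
time_s: 4.1
ee_pos: [0.5038, -0.0833, 0.2298]
ee_rot: [0.317, 0.208, 0.92, 0.102]
wrist_force: [0.1, -0.5, 0.3]
finger_gap: 0.0599
```

Emit:
{"name": "play_rows", "arguments": {"commands": [[[0,0,0.9],[0,0,1],60],[[0,0,0.9],[0,0,1],60],[[0,0,0],[0,0,1],60],[[0,0,0],[0,0,1],60],[[0,0,0],[0,0,1],60]]}}

```text
time_s: 4.72
ee_pos: [0.5377, -0.0803, 0.1876]
ee_rot: [0.279, 0.439, 0.835, 0.18]
wrist_force: [-1.0, 0.1, -0.3]
finger_gap: 0.06
```

```bash
python3 - <<'E'
from h import *
show()
E
```

```text
t 4.72 jig [-140.1    8.5  187.6] w [ 0.5377 -0.0803  0.1876] z [ 0.625  0.055 -0.779] y [0.632 0.549 0.546] gap 60.0 F [-1.   0.1 -0.3] q [-0.54  0.16  2.22  1.15  0.41 -2.14]
```

```bash
cat > kin.py <<'E'
import numpy as np
from scipy.optimize import least_squares
from scipy.spatial.transform import Rotation as Ro
def fk(q,k):
    d,h,a,b,L,s4,e,r0=k
    y=lambda t:Ro.from_euler('y',t); z=lambda t:Ro.from_euler('z',t)
    R=z(q[0]); p=R.apply([r0,d,h])
    R=R*y(q[1]); p=p+R.apply([0,0,a])
    R=R*y(q[2]); p=p+R.apply([e,0,b])
    R=R*z(s4*q[3])*y(q[4]); p=p+R.apply([0,0,L])
    R=R*z(q[5])
    return p,R
E
python3 - <<'E'
from kin import *
from h import robot
o=robot.get_obs()
D=[([1.18990132,.359529286,1.51143816,0,1.27249556,-.115],[.1573683,.57828736,.23043695]),
([.33,.06,1.91,0,1.17,-1.32],[.3478,.1918,.2311]),
([-.61,.02,2.22,.92,.53,-2.98],[.5047,-.0855,.2303]),
(o["qpos"],o["ee_pos"])]
q=o["ee_rot"];Rm=Ro.from_quat([q[1],q[2],q[3],q[0]])
for s4 in(1,-1):
    f=lambda k:np.concatenate([fk(Q,[*k[:5],s4,k[5],k[6]])[0]-P for Q,P in D]+[.02*(np.array([*k])-[.07,.3,.4,.35,.25,0,0])*.05])
    r=least_squares(f,[.07,.3,.4,.35,.25,0,0]);print(s4,r.x,np.round(r.fun*1000,1)[:12])
    R=fk(o["qpos"],[*r.x[:5],s4,*r.x[5:]])[1];print((R.inv()*Rm).as_rotvec())
E
```

```text
1 [ 0.06881656  0.25833375  0.61763657  0.43344621  0.37324225  0.11020426
 -0.00283134] [ 0.  -0.1 -0.6  0.1  0.1  0.5  0.  -0.2  0.8 -0.1  0.2 -0.7]
[-4.31601707e-16 -4.62430400e-17  1.57079633e+00]
-1 [ 0.08819743 -1.01803278  0.58612692 -0.24825831 -0.27238945 -0.35262589
  0.49819128] [-26.6 -14.5 -17.2  41.   34.6  29.7 -62.4  17.7 -20.5  20.8 -32.7   8. ]
[ 0.21263451  0.95033745 -2.34228643]
```

```bash
cat >> kin.py <<'E'
K=[0.06881656,0.25833375,0.61763657,0.43344621,0.37324225,1,0.11020426,-0.00283134]
LO=np.array([-2.97,-1.01,.21,-.96,.2,-2.98]);HI=np.array([2.97,2.36,2.38,4.11,2.71,2.98])
def FK(q):
    p,R=fk(q,K);return p,R*Ro.from_euler('z',np.pi/2)
def IK(p,R,q0):
    def f(q):
        P,Q=FK(q);return np.r_[(P-p)*5,(Q.inv()*R).as_rotvec()]
    r=least_squares(f,np.clip(q0,LO+1e-3,HI-1e-3),bounds=(LO,HI));return r.x,np.abs(r.fun).max()
def sols(p,R):
    S=[]
    for j4 in(-.8,0,1,2,3,3.8):
      for j6 in(-2,0,2):
        q,e=IK(p,R,[np.arctan2(p[1],p[0])-.15,.4,1.8,j4,.6,j6])
        if e<1e-3 and not any(np.abs(q-s).max()<.02 for s in S):S.append(q)
    return S
E
python3 - <<'E'
from h import *
from kin import *
h=Ro.from_euler('z',np.pi)
for tilt in(25,32,40):
  for yaw in(.084,-.1):
    R=tool(tilt,yaw);tz=R.as_matrix()[:,2]
    for nm,p in(("hand",j2w([-20,0,55])+.017*tz),("pre",j2w([-20,0,55])-.06*tz),("up",j2w([-6,0,112])+.017*tz),("seat",j2w([-45,0,28]))):
        print(tilt,yaw,nm,[np.round(s,2).tolist() for s in sols(p,R)+sols(p,R*h)])
E
```

```text
25 0.084 hand [[-0.31, 0.56, 1.9, 0.54, 0.32, -2.45], [-0.31, 0.56, 1.9, 0.54, 0.32, 0.69]]
25 0.084 pre [[-0.34, 0.41, 1.92, 0.41, 0.44, -2.34], [-0.34, 0.41, 1.92, 0.41, 0.44, 0.81]]
25 0.084 up [[-0.3, 0.47, 1.84, 0.37, 0.45, -2.26], [-0.3, 0.47, 1.84, 0.37, 0.45, 0.88]]
25 0.084 seat [[-0.34, 0.55, 1.98, 0.7, 0.27, -2.64], [-0.34, 0.55, 1.98, 0.7, 0.27, 0.5]]
25 -0.1 hand [[-0.26, 0.55, 1.91, 0.27, 0.26, -1.97], [-0.26, 0.55, 1.91, 0.27, 0.26, 1.17]]
25 -0.1 pre [[-0.27, 0.4, 1.93, 0.19, 0.38, -1.9], [-0.27, 0.4, 1.93, 0.19, 0.38, 1.24]]
25 -0.1 up [[-0.25, 0.47, 1.84, 0.16, 0.4, -1.86], [-0.25, 0.47, 1.84, 0.16, 0.4, 1.28]]
25 -0.1 seat []
32 0.084 hand [[-0.34, 0.57, 1.99, 1.29, 0.23, -0.08]]
32 0.084 pre [[-0.38, 0.41, 2.04, 0.92, 0.3, -2.87], [-0.38, 0.41, 2.04, 0.92, 0.3, 0.27]]
32 0.084 up [[-0.33, 0.47, 1.93, 0.79, 0.31, -2.69], [-0.33, 0.47, 1.93, 0.79, 0.31, 0.45]]
32 0.084 seat [[-0.37, 0.57, 2.07, 1.62, 0.24, 2.69], [-0.37, 0.57, 2.07, 1.62, 0.24, -0.45]]
32 -0.1 hand []
32 -0.1 pre []
32 -0.1 up [[-0.26, 0.47, 1.94, 0.45, 0.2, -2.15], [-0.26, 0.47, 1.94, 0.45, 0.2, 0.99]]
32 -0.1 seat []
40 0.084 hand [[-0.38, 0.6, 2.09, 2.15, 0.35, 2.17], [-0.38, 0.6, 2.09, 2.15, 0.35, -0.98]]
40 0.084 pre [[-0.44, 0.44, 2.16, 1.85, 0.34, 2.44], [-0.44, 0.44, 2.16, 1.85, 0.34, -0.71]]
40 0.084 up [[-0.37, 0.49, 2.03, 1.68, 0.29, 2.67], [-0.37, 0.49, 2.03, 1.68, 0.29, -0.47]]
40 0.084 seat [[-0.42, 0.63, 2.17, 2.29, 0.43, 1.98], [-0.42, 0.63, 2.17, 2.29, 0.43, -1.17]]
40 -0.1 hand [[-0.29, 0.6, 2.11, 2.7, 0.28, 1.86], [-0.29, 0.6, 2.11, 2.7, 0.28, -1.29]]
40 -0.1 pre [[-0.31, 0.44, 2.19, 2.45, 0.22, 2.08], [-0.31, 0.44, 2.19, 2.45, 0.22, -1.06]]
40 -0.1 up []
40 -0.1 seat [[-0.32, 0.62, 2.19, 2.76, 0.38, 1.76], [-0.32, 0.62, 2.19, 2.76, 0.38, -1.39]]
```

Emit:
{"name": "play_rows", "arguments": {"commands": [[[0,0,0.15],[0,0,1],60],[[0,0,0.15],[0,0,1],60],[[0,0,0.15],[0,0,1],60],[[0,0,0.15],[0,0,1],60],[[0,0,0.15],[0,0,1],60]]}}

```text
time_s: 5.35
ee_pos: [0.5518, -0.0791, 0.1702]
ee_rot: [0.224, 0.64, 0.692, 0.246]
wrist_force: [0.4, 0.1, 0.3]
finger_gap: 0.0598
```

Emit:
{"name": "play_rows", "arguments": {"commands": [[[0,0,0.15],[0,0,1],60],[[0,0,0.15],[0,0,1],60],[[0,0,0.15],[0,0,1],60],[[0,0,0.15],[0,0,1],60],[[0,0,0.15],[0,0,1],60]]}}

```text
time_s: 5.98
ee_pos: [0.5659, -0.0779, 0.1527]
ee_rot: [0.152, 0.798, 0.503, 0.296]
wrist_force: [0.6, -0.0, 0.6]
finger_gap: 0.0603
```

Emit:
{"name": "play_rows", "arguments": {"commands": [[[0,0,0.15],[0,0,1],60],[[0,0,0.15],[0,0,1],60],[[0,0,0.15],[0,0,1],60],[[0,0,0.15],[0,0,1],60],[[0,0,0.15],[0,0,1],60]]}}

```text
time_s: 6.6
ee_pos: [0.58, -0.0768, 0.1351]
ee_rot: [0.07, 0.901, 0.279, 0.325]
wrist_force: [-0.2, 0.5, 0.8]
finger_gap: 0.0601
```

Emit:
{"name": "play_rows", "arguments": {"commands": [[[0,0,0.15],[0,0,1],60],[[0,0,0.15],[0,0,1],60],[[0,0,0.15],[0,0,1],60],[[0,0,0.15],[0,0,1],60],[[0,0,0],[0,0,1],60]]}}

```text
time_s: 7.22
ee_pos: [0.5913, -0.0757, 0.121]
ee_rot: [-0.016, 0.942, 0.037, 0.332]
wrist_force: [0.4, -1.3, 0.8]
finger_gap: 0.0596
```

```bash
python3 - <<'E'
from h import *
cv2.imwrite("pics/s1.png",robot.grab_frame("side")[:,:,::-1])
show()
R=tool(40)*Ro.from_euler('z',np.pi);tz=R.as_matrix()[:,2]
plan(j2w([-20,0,55])-.045*tz,R,60)
E
```

```text
t 7.28 jig [-86.4   8.6 121.1] w [ 0.5912 -0.0757  0.1211] z [ 0.625  0.055 -0.779] y [ 0.077 -0.997 -0.009] gap 59.5 F [-0.2 -0.3  0.2] q [-0.45  0.37  2.19  1.65  0.33 -0.51]
[[[0.16,0.14,0.80],[-0.01,0.10,-0.05],60],[[0.15,0.14,0.80],[-0.01,0.10,-0.05],60]]
```

View pics/s1.png

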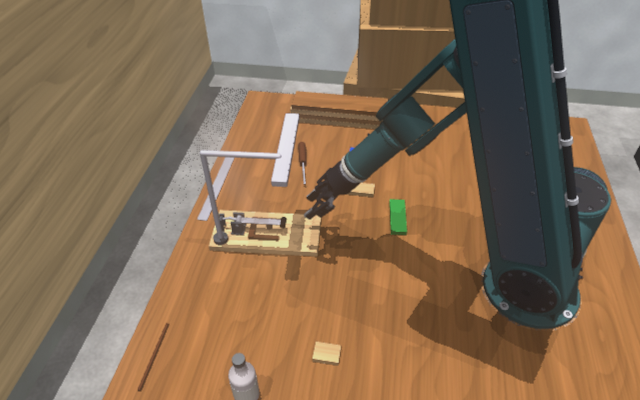

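The tool is tilted back and on the near side of the jig, with the handle at side (283,222). I'll approach it now.

Emit:
{"name": "play_rows", "arguments": {"commands": [[[0.15,0.14,0.8],[0,0.1,-0.05],60],[[0.15,0.14,0.8],[0,0.1,-0.05],60],[[0,0,0],[0,0,0],60]]}}

```text
time_s: 7.65
ee_pos: [0.6296, -0.081, 0.0888]
ee_rot: [-0.014, 0.939, 0.043, 0.342]
wrist_force: [-0.4, 1.0, 0.1]
finger_gap: 0.06
```

```bash
python3 - <<'E'
from h import *
s=robot.grab_frame("side")[:,:,::-1];t=robot.grab_frame("top")[:,:,::-1]
a=cv2.resize(s[160:270,200:380],None,fx=4,fy=4);b=cv2.resize(t[90:215,290:390],None,fx=4,fy=4)
cv2.imwrite("pics/s2.png",a);cv2.imwrite("pics/t2.png",b)
show()
R=tool(40)*Ro.from_euler('z',np.pi);tz=R.as_matrix()[:,2]
plan(j2w([-20,0,55])+.017*tz,R,60)
E
```

```text
t 7.75 jig [-49.6   0.6  89.7] w [ 0.6285 -0.0806  0.0897] z [ 0.64   0.057 -0.766] y [ 0.092 -0.996  0.003] gap 59.8 F [-0.4  0.6 -0.6] q [-0.43  0.48  2.15  1.91  0.34 -0.78]
[[[0.00,0.01,0.70],[-0.01,-0.00,0.02],60],[[0.00,0.01,0.70],[-0.01,-0.00,0.02],60],[[0.00,0.01,0.70],[-0.01,-0.00,0.02],60]]
```

View pics/s2.png

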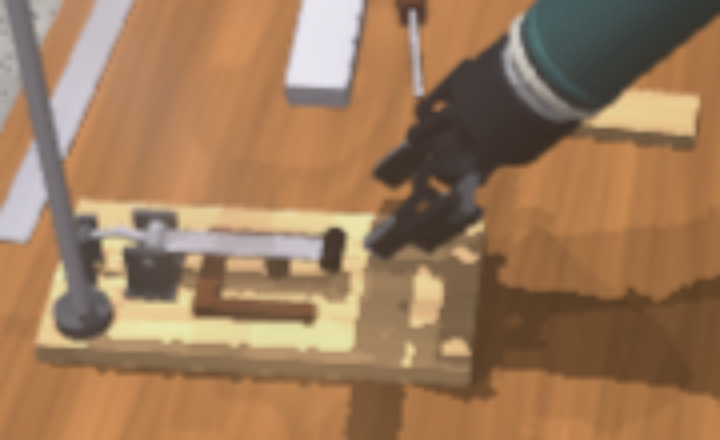

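View pics/t2.png

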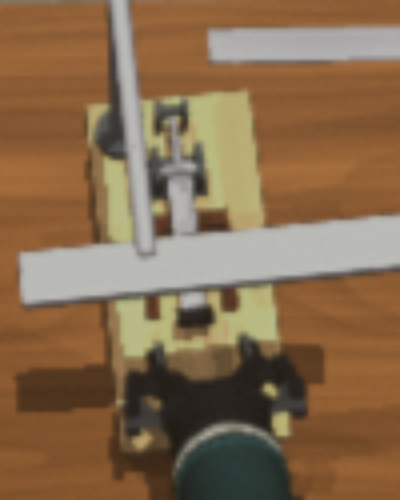

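Seen from the top, the finger tips at crop (155,350) and (246,345) straddle the handle at (197,316). Next I go in and close.

Emit:
{"name": "play_rows", "arguments": {"commands": [[[0,0,0.7],[0,0,0],60],[[0,0,0.7],[0,0,0],60],[[0,0,0.7],[0,0,0],60],[[0,0,0],[0,0,0],25],[[0,0,0],[0,0,0],25]], "squeeze": 30}}

```text
time_s: 8.38
ee_pos: [0.6688, -0.0782, 0.0424]
ee_rot: [-0.013, 0.939, 0.043, 0.342]
wrist_force: [-2.3, -1.3, 0.6]
finger_gap: 0.0295
```

Emit:
{"name": "play_rows", "arguments": {"commands": [[[0,0,0],[0,0,0],25],[[0,0,0],[0,0,0],25]]}}

```text
time_s: 8.62
ee_pos: [0.6688, -0.0781, 0.0423]
ee_rot: [-0.014, 0.939, 0.043, 0.342]
wrist_force: [-4.6, -5.1, 3.3]
finger_gap: 0.0295
```

```bash
python3 - <<'E'
from h import *
s=robot.grab_frame("side")[:,:,::-1]
a=cv2.resize(s[160:270,200:380],None,fx=4,fy=4)
cv2.imwrite("pics/s3.png",a)
show()
o,p0,R=cur()
prev=0
for th in(.1,.2,.3,.4,.47):
    d=lambda t:np.array([105-125*np.cos(t),0,55+125*np.sin(t)])
    w=RJ.apply((d(th)-d(prev))/1000);print(th,np.round(R.inv().apply(w)/.03,2));prev=th
E
```

```text
t 8.68 jig [-9.3 -0.3 42.3] w [ 0.6688 -0.0781  0.0423] z [ 0.641  0.055 -0.765] y [ 0.09  -0.996  0.004] gap 28.8 F [-4.1 -5.4  3.7] q [-0.38  0.61  2.09  2.15  0.35 -0.98]
0.1 [ 0.28  0.   -0.31]
0.2 [ 0.31  0.   -0.28]
0.3 [ 0.34  0.   -0.24]
0.4 [ 0.36  0.   -0.21]
0.47 [ 0.26  0.   -0.12]
```

View pics/s3.png

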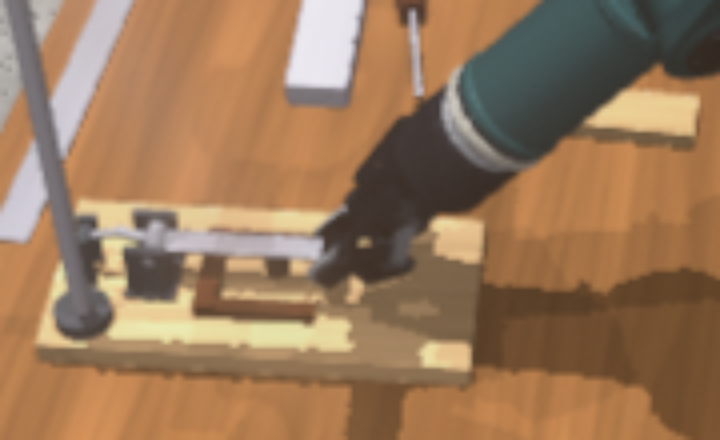

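The handle is gripped (gap 29 mm against its 30 mm length), so I'll lift it along its arc.

Emit:
{"name": "play_rows", "arguments": {"commands": [[[0.28,0,-0.31],[0,0,0],25],[[0.31,0,-0.28],[0,0,0],25],[[0.34,0,-0.24],[0,0,0],25],[[0.36,0,-0.21],[0,0,0],25],[[0.26,0,-0.12],[0,0,0],25]]}}

```text
time_s: 9.3
ee_pos: [0.6823, -0.077, 0.099]
ee_rot: [-0.013, 0.939, 0.043, 0.342]
wrist_force: [0.4, -3.4, -2.0]
finger_gap: 0.0294
```

Emit:
{"name": "play_rows", "arguments": {"commands": [[[0,0,0],[0,0,0],25],[[0,0,0],[0,0,0],60],[[0,0,0],[0,0,0],60],[[0,0,0],[0,0,0],60]]}}

```text
time_s: 9.8
ee_pos: [0.6825, -0.0755, 0.0981]
ee_rot: [-0.015, 0.938, 0.044, 0.342]
wrist_force: [-1.1, -0.3, 0.3]
finger_gap: 0.0603
```

```bash
python3 - <<'E'
from h import *
s=robot.grab_frame("side")[:,:,::-1]
a=cv2.resize(s[120:270,200:380],None,fx=4,fy=4)
cv2.imwrite("pics/s4.png",a)
show()
E
```

```text
t 9.85 jig [ 4.6  1.  98.1] w [ 0.6825 -0.0756  0.0981] z [ 0.641  0.057 -0.765] y [ 0.091 -0.996  0.002] gap 59.9 F [0.7 0.5 0. ] q [-0.37  0.5   2.03  1.7   0.29 -0.49]
```

View pics/s4.png

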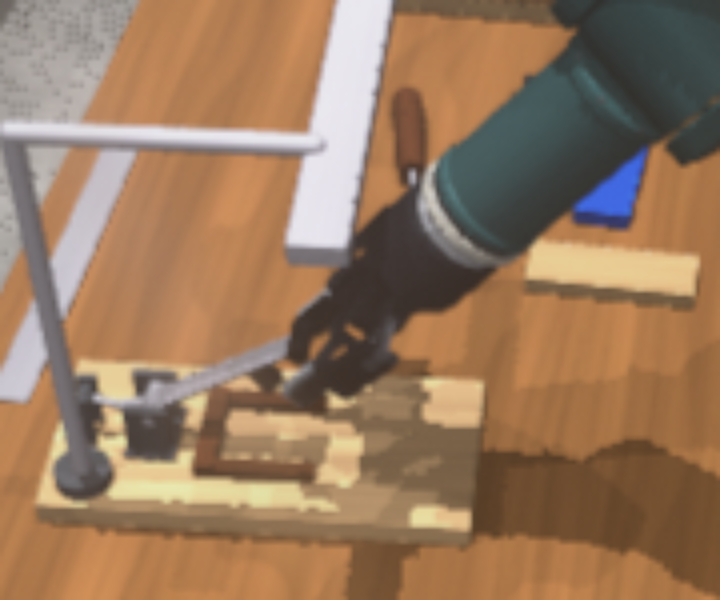

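```bash
python3 - <<'E'
from h import *
from kin import *
h=Ro.from_euler('z',np.pi)
for tilt in(20,25,30,35,40,45):
    R=tool(tilt,-.005)
    print(tilt,"pick",[np.round(s,2).tolist() for s in sols(np.array([.454,-.295,.01]),R)+sols(np.array([.454,-.295,.01]),R*h)])
    R=tool(tilt)
    print(tilt,"seat",[np.round(s,2).tolist() for s in sols(j2w([-40,0,28]),R*h)])
E
```

```text
20 pick [[-0.89, 0.53, 2.08, 0.74, 0.4, 0.01]]
20 seat [[-0.31, 0.56, 1.89, 0.35, 0.39, 0.87]]
25 pick [[-0.95, 0.55, 2.14, 1.09, 0.4, 2.76], [-0.95, 0.55, 2.14, 1.09, 0.4, -0.38]]
25 seat [[-0.33, 0.56, 1.97, 0.68, 0.28, 0.53]]
30 pick [[-1.01, 0.58, 2.19, 1.4, 0.44, 2.39], [-1.01, 0.58, 2.19, 1.4, 0.44, -0.75]]
30 seat [[-0.36, 0.57, 2.03, 1.3, 0.22, -0.12]]
35 pick [[-1.07, 0.62, 2.23, 1.63, 0.53, 2.1], [-1.07, 0.62, 2.23, 1.63, 0.53, -1.05]]
35 seat [[-0.39, 0.59, 2.1, 1.95, 0.28, -0.78]]
40 pick [[-1.13, 0.67, 2.28, 1.78, 0.63, 1.87], [-1.13, 0.67, 2.28, 1.78, 0.63, -1.27]]
40 seat [[-0.41, 0.63, 2.16, 2.28, 0.42, -1.15]]
45 pick [[-1.19, 0.74, 2.31, 1.86, 0.75, 1.7], [-1.19, 0.74, 2.31, 1.86, 0.75, -1.44]]
45 seat [[-0.44, 0.68, 2.22, 2.44, 0.58, -1.35]]
```

Emit:
{"name": "play_rows", "arguments": {"commands": [[[0,0,-0.9],[0,0,0],60],[[0,0,-0.9],[0,0,0],60],[[0,0,-0.9],[0,0,0],60],[[0,0,-0.9],[0,0,0],60],[[0,0,-0.5],[0,0,0],60]]}}

```text
time_s: 10.48
ee_pos: [0.6031, -0.0827, 0.1932]
ee_rot: [-0.014, 0.938, 0.044, 0.343]
wrist_force: [0.6, -0.0, -0.2]
finger_gap: 0.0603
```

```bash
python3 - <<'E'
from h import *
show()
R=tool(35,-.005)*Ro.from_euler('z',np.pi)
plan(np.array([.454,-.295,.09]),R,62)
E
```

```text
t 10.47 jig [-75.1   0.6 193.2] w [ 0.6031 -0.0827  0.1932] z [ 0.642  0.056 -0.765] y [ 0.091 -0.996  0.003] gap 60.3 F [ 0.6 -0.  -0.2] q [-0.46  0.23  2.11  1.12  0.38  0.04]
[[[-0.65,0.66,-0.10],[-0.05,-0.09,0.07],62],[[-0.65,0.66,-0.09],[-0.05,-0.09,0.07],62],[[-0.64,0.67,-0.08],[-0.05,-0.09,0.07],62],[[-0.64,0.67,-0.07],[-0.05,-0.09,0.07],62],[[-0.63,0.68,-0.06],[-0.05,-0.09,0.07],62]]
[[[-0.63,0.69,-0.05],[-0.05,-0.09,0.07],62],[[-0.62,0.69,-0.04],[-0.05,-0.09,0.07],62],[[-0.62,0.70,-0.03],[-0.05,-0.09,0.07],62],[[-0.61,0.70,-0.02],[-0.05,-0.09,0.07],62],[[-0.61,0.71,-0.01],[-0.05,-0.09,0.07],62]]
```

Emit:
{"name": "play_rows", "arguments": {"commands": [[[-0.65,0.66,-0.1],[-0.05,-0.09,0.07],62],[[-0.65,0.66,-0.1],[-0.05,-0.09,0.07],62],[[-0.64,0.67,-0.1],[-0.05,-0.09,0.07],62],[[-0.64,0.67,-0.1],[-0.05,-0.09,0.07],62],[[-0.63,0.68,-0.1],[-0.05,-0.09,0.07],62]]}}

```text
time_s: 11.1
ee_pos: [0.5266, -0.1895, 0.1433]
ee_rot: [-0.007, 0.947, 0.022, 0.32]
wrist_force: [0.2, -1.4, -0.5]
finger_gap: 0.0618
```

Emit:
{"name": "play_rows", "arguments": {"commands": [[[-0.63,0.69,-0.05],[-0.05,-0.09,0.07],62],[[-0.62,0.69,-0.05],[-0.05,-0.09,0.07],62],[[-0.62,0.7,0],[-0.05,-0.09,0.07],62],[[-0.61,0.7,0],[-0.05,-0.09,0.07],62],[[-0.61,0.7,0],[-0.05,-0.09,0.07],62]]}}

```text
time_s: 11.72
ee_pos: [0.4532, -0.2962, 0.0908]
ee_rot: [-0.0, 0.955, 0.0, 0.298]
wrist_force: [-0.0, -0.2, -0.1]
finger_gap: 0.0623
```

```bash
python3 - <<'E'
from h import *
show()
R=tool(35,-.005)*Ro.from_euler('z',np.pi)
s=robot.grab_frame("side")[:,:,::-1];t=robot.grab_frame("top")[:,:,::-1]
cv2.imwrite("pics/s5.png",cv2.resize(s[110:270,200:420],None,fx=3.6,fy=3.6));cv2.imwrite("pics/t5.png",cv2.resize(t[90:290,290:490],None,fx=3,fy=3))
plan(np.array([.454,-.295,.04]),R,62)
for p in([.454,-.295,.015],[.489,-.295,.015]): print(proj("top",p),proj("side",p))
E
```

```text
t 11.72 jig [-242.4 -199.5   90.8] w [ 0.4532 -0.2962  0.0908] z [ 0.569  0.001 -0.822] y [ 0.001 -1.    -0.   ] gap 62.3 F [-0.  -0.2 -0.1] q [-1.07  0.41  2.18  1.2   0.57 -0.55]
[[[-0.46,-0.05,0.70],[-0.01,0.03,0.01],62],[[-0.46,-0.05,0.70],[-0.01,0.03,0.01],62]]
[406.04160084 231.81743872] [363.06233057 187.90235612]
[405.46983097 221.14568522] [351.66568377 186.70950396]
```

View pics/s5.png

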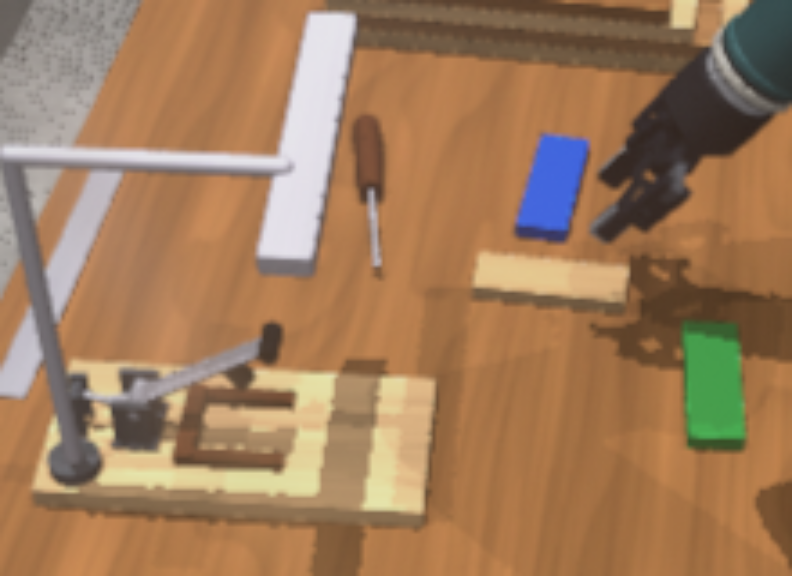

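View pics/t5.png

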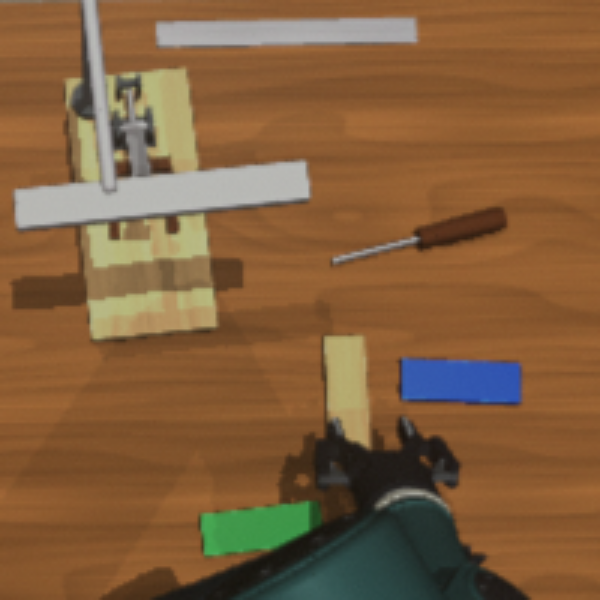

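Emit:
{"name": "play_rows", "arguments": {"commands": [[[-0.45,-0.05,0.7],[0,0,0],62],[[-0.45,0,0.7],[0,0,0],62],[[-0.3,0,0.45],[0,0,0],62],[[-0.2,0,0.3],[0,0,0],62],[[0,0,0],[0,0,0],62]]}}

```text
time_s: 12.45
ee_pos: [0.456, -0.293, 0.0137]
ee_rot: [-0.001, 0.955, 0.0, 0.298]
wrist_force: [-0.2, 1.0, 0.5]
finger_gap: 0.0621
```

```bash
python3 - <<'E'
from h import *
show()
s=robot.grab_frame("side")[:,:,::-1];t=robot.grab_frame("top")[:,:,::-1]
cv2.imwrite("pics/s6.png",cv2.resize(s[140:230,310:430],None,fx=6,fy=6));cv2.imwrite("pics/t6.png",cv2.resize(t[190:290,350:470],None,fx=5,fy=5))
E
```

```text
t 12.45 jig [-239.4 -196.7   13.7] w [ 0.456  -0.293   0.0137] z [ 0.569  0.002 -0.822] y [ 0.002 -1.    -0.002] gap 62.1 F [-0.2  1.   0.5] q [-1.06  0.61  2.22  1.59  0.52 -1.  ]
```

View pics/s6.png

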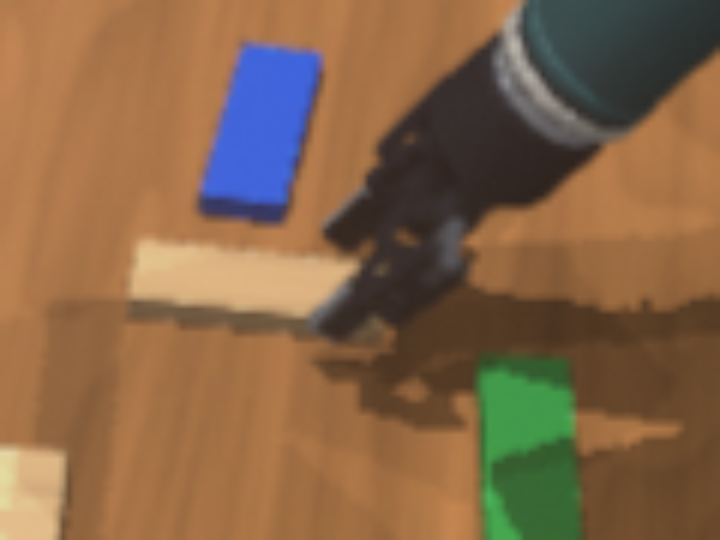

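View pics/t6.png

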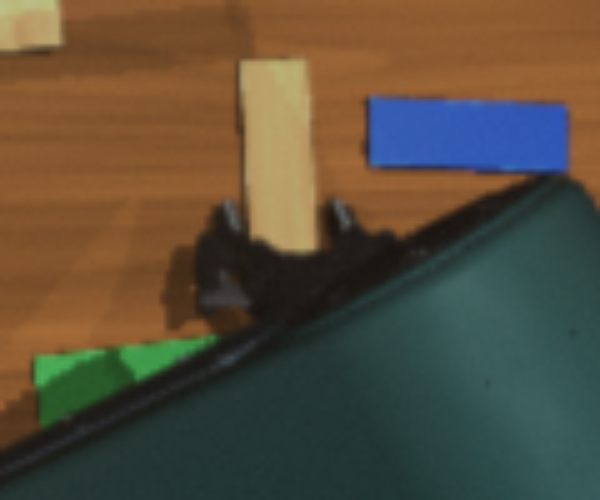

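Emit:
{"name": "play_rows", "arguments": {"commands": [[[-0.13,0.05,0.19],[0,0,0],62],[[0,0,0],[0,0,0],40],[[0,0,0],[0,0,0],40],[[0,0,0],[0,0,0],40],[[0,0,0],[0,0,0],40]], "squeeze": 60}}

```text
time_s: 13.18
ee_pos: [0.4557, -0.2958, 0.0076]
ee_rot: [0.0, 0.954, 0.0, 0.298]
wrist_force: [-4.5, -1.0, 5.8]
finger_gap: 0.0433
```

Emit:
{"name": "play_rows", "arguments": {"commands": [[[0.1,0,-0.15],[0,0,0],40],[[0.25,0,-0.35],[0,0,0],40],[[0.45,0,-0.7],[0,0,0],40],[[0.45,0,-0.7],[0,0,0],40],[[0,0,0],[0,0,0],40]]}}

```text
time_s: 13.8
ee_pos: [0.4546, -0.2963, 0.0772]
ee_rot: [0.001, 0.954, 0.001, 0.299]
wrist_force: [-0.4, -0.3, -1.4]
finger_gap: 0.043
```

```bash
python3 - <<'E'
from h import *
show()
s=robot.grab_frame("side")[:,:,::-1];t=robot.grab_frame("top")[:,:,::-1]
cv2.imwrite("pics/s7.png",cv2.resize(s[130:230,310:430],None,fx=6,fy=6));cv2.imwrite("pics/t7.png",cv2.resize(t[190:290,350:470],None,fx=5,fy=5))
E
```

```text
t 13.8 jig [-241.  -199.8   77.2] w [ 0.4546 -0.2963  0.0772] z [ 0.57  -0.002 -0.821] y [ 0.002 -1.     0.004] gap 43.0 F [-0.4 -0.3 -1.4] q [-1.07  0.45  2.19  1.27  0.55 -0.64]
```

View pics/s7.png

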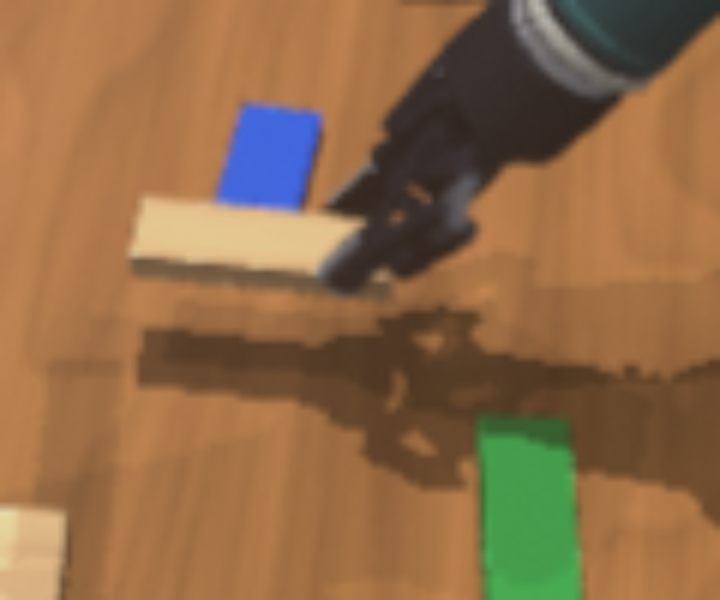

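View pics/t7.png

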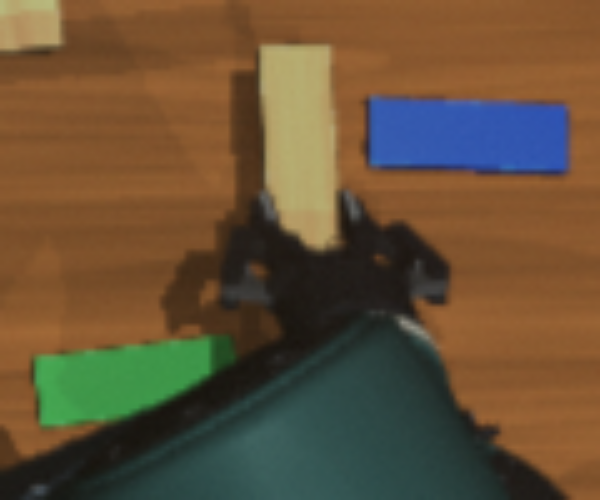

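```bash
python3 - <<'E'
from h import *
S=lambda u,v:(310+(u+.5)/6-.5,130+(v+.5)/6-.5)
T=lambda u,v:(350+(u+.5)/5-.5,190+(v+.5)/5-.5)
a=tri(T(258,46),S(133,259));b=tri(T(331,46),S(140,196));print(a,b)
o,p,R=cur()
# yaw from side edges at top plane z~.085
z=(a[0][2]+b[0][2])/2
for e in(((258,46),(278,222)),((331,46),(338,195))):
    q=[onz("top",T(*x),z) for x in e];d=q[0]-q[1];print("yaw",np.arctan2(d[1],d[0]))
print("top far edge mid minus tcp", (a[0]+b[0])/2-p)
R=tool(35)*Ro.from_euler('z',np.pi)
plan(j2w([-160,0,75]),R,40)
E
```

```text
(array([ 0.55049288, -0.27152989,  0.0848638 ]), np.float64(0.004689614998852992)) (array([ 0.55137747, -0.31723435,  0.08647784]), np.float64(0.00041056527290145046))
yaw 0.060364007198203354
yaw -0.010707028400567836
top far edge mid minus tcp [0.0967602  0.00129448 0.01011408]
[[[0.22,-0.85,0.15],[0.06,0.01,-0.08],40],[[0.23,-0.85,0.16],[0.06,0.01,-0.08],40],[[0.23,-0.85,0.17],[0.06,0.01,-0.08],40],[[0.24,-0.85,0.17],[0.06,0.01,-0.08],40],[[0.25,-0.84,0.18],[0.06,0.01,-0.08],40]]
[[[0.26,-0.84,0.18],[0.06,0.01,-0.08],40],[[0.26,-0.84,0.19],[0.06,0.01,-0.08],40],[[0.27,-0.83,0.19],[0.06,0.01,-0.08],40]]
```

Emit:
{"name": "play_rows", "arguments": {"commands": [[[0.22,-0.85,0.15],[0.06,0,-0.08],40],[[0.23,-0.85,0.16],[0.06,0,-0.08],40],[[0.23,-0.85,0.17],[0.06,0,-0.08],40],[[0.24,-0.85,0.17],[0.06,0,-0.08],40],[[0.25,-0.84,0.18],[0.06,0,-0.08],40]]}}

```text
time_s: 14.52
ee_pos: [0.4939, -0.1663, 0.0738]
ee_rot: [-0.01, 0.955, 0.025, 0.297]
wrist_force: [-0.4, 0.0, -1.6]
finger_gap: 0.0431
```

Emit:
{"name": "play_rows", "arguments": {"commands": [[[0.26,-0.84,0.18],[0.06,0,-0.08],40],[[0.26,-0.84,0.19],[0.06,0,-0.08],40],[[0.27,-0.83,0.19],[0.06,0,-0.08],40],[[0,0,0],[0,0,0],40]]}}

```text
time_s: 15.02
ee_pos: [0.5178, -0.0884, 0.0737]
ee_rot: [-0.015, 0.954, 0.041, 0.297]
wrist_force: [-0.0, 0.4, -1.2]
finger_gap: 0.043
```

```bash
python3 - <<'E'
from h import *
show()
R=tool(35)*Ro.from_euler('z',np.pi)
plan(j2w([-125,0,34]),R,40)
E
```

```text
t 15.03 jig [-160.6    2.    73.7] w [ 0.5178 -0.0884  0.0737] z [ 0.565  0.053 -0.824] y [ 0.087 -0.996 -0.005] gap 43.0 F [-0.   0.4 -1.2] q [-0.55  0.42  2.31  1.84  0.36 -0.83]
[[[0.11,0.04,0.88],[-0.03,0.04,0.00],40],[[0.11,0.04,0.88],[-0.03,0.04,0.00],40]]
```

Emit:
{"name": "play_rows", "arguments": {"commands": [[[0.07,0.03,0.55],[-0.02,0.03,0],40],[[0.07,0.03,0.55],[-0.02,0.03,0],40],[[0.07,0.03,0.6],[-0.02,0.02,0],40],[[0,0,0],[0,0,0],40]]}}

```text
time_s: 15.52
ee_pos: [0.5529, -0.091, 0.0352]
ee_rot: [-0.012, 0.953, 0.038, 0.301]
wrist_force: [1.0, -0.6, -0.5]
finger_gap: 0.0429
```

```bash
python3 - <<'E'
from h import *
show()
s=robot.grab_frame("side")[:,:,::-1];t=robot.grab_frame("top")[:,:,::-1]
cv2.imwrite("pics/s8.png",cv2.resize(s[170:270,200:360],None,fx=5,fy=5,interpolation=cv2.INTER_CUBIC));cv2.imwrite("pics/t8.png",cv2.resize(t[100:220,290:390],None,fx=5,fy=5,interpolation=cv2.INTER_CUBIC))
E
```

```text
t 15.53 jig [-125.9   -3.5   35.2] w [ 0.5529 -0.091   0.0352] z [ 0.573  0.045 -0.819] y [ 0.08  -0.997  0.001] gap 42.9 F [ 1.  -0.6 -0.5] q [-0.5   0.55  2.27  2.13  0.38 -1.09]
```

View pics/s8.png

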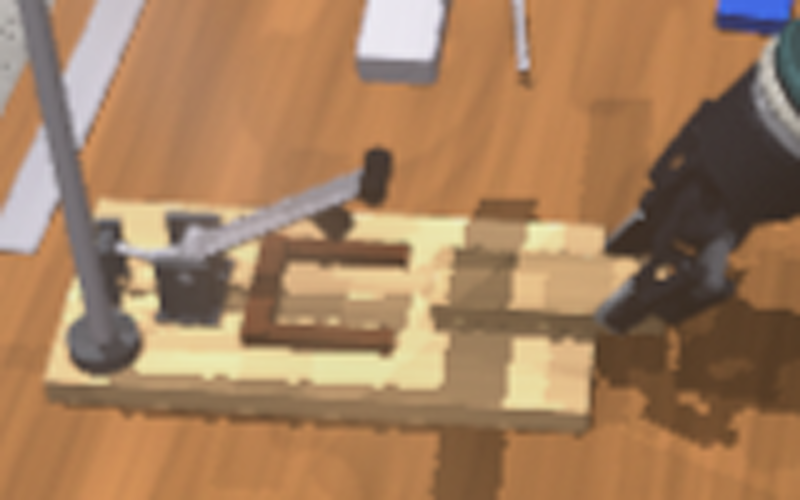

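View pics/t8.png

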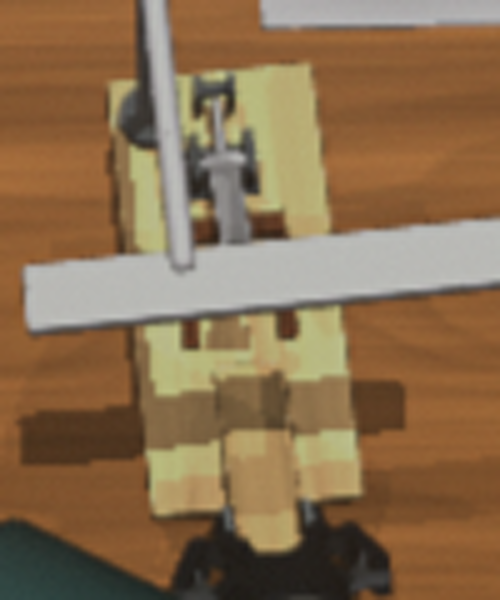

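```bash
python3 - <<'E'
from h import *
t=robot.grab_frame("top")[:,:,::-1]
a=cv2.resize(t[155:215,310:375],None,fx=10,fy=10,interpolation=cv2.INTER_CUBIC)
lab=cv2.cvtColor(a,cv2.COLOR_BGR2LAB);lab[...,0]=cv2.createCLAHE(4,(4,4)).apply(lab[...,0]);a=cv2.cvtColor(lab,cv2.COLOR_LAB2BGR)
# predicted jig centreline on z=.02/.03 and rail inner edges, marks only
for x,y,z in[(-10,26.5,30),(-10,-26.5,30),(-120,70,20),(-120,-70,20),(-10,0,35),(-110,0,35)]:
    u=(proj("top",[*(j2w([x,y,0])[:2]),z/1000])-[310,155])*10+4.5;cv2.circle(a,tuple(int(v) for v in u),4,(255,0,255),-1);print(x,y,u)
cv2.imwrite("pics/t9.png",a[:600])
E
```

```text
-10 26.5 [203.79828634 144.99750361]
-10 -26.5 [363.10022313 128.4237813 ]
-120 70 [108.26549641 490.9592095 ]
-120 -70 [531.16243704 446.15003567]
-10 0 [284.0886694 133.3443814]
-110 0 [318.67571523 431.55055082]
```

View pics/t9.png

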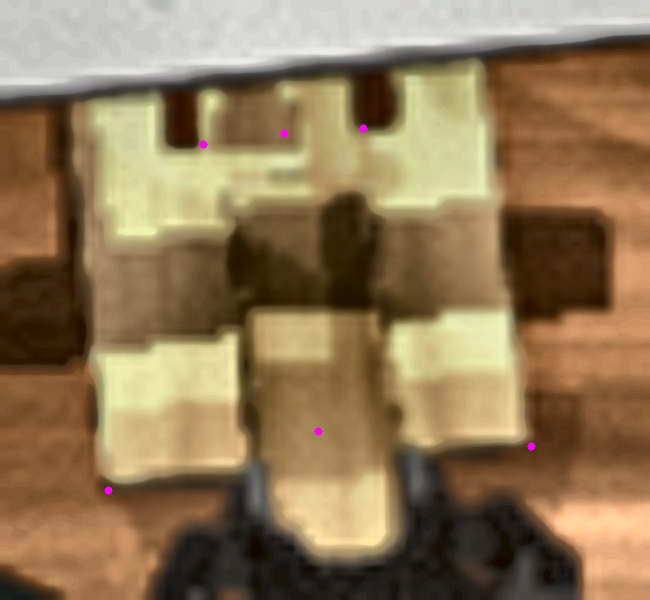

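```bash
python3 - <<'E'
from h import *
o,p,R=cur()
R2=Ro.from_euler('z',.033)*R
R2=tool(35,.08+.033)*Ro.from_euler('z',np.pi)
plan(j2w([-118,-1.2,31]),R2,40)
E
```

```text
[[[0.12,-0.06,0.31],[0.19,-0.02,-0.24],40]]
```

Emit:
{"name": "play_rows", "arguments": {"commands": [[[0.06,-0.03,0.16],[0.1,0,-0.12],40],[[0.06,-0.03,0.16],[0.1,0,-0.12],40],[[0,0,0],[0,0,0],40]]}}

```text
time_s: 16.05
ee_pos: [0.5619, -0.0881, 0.031]
ee_rot: [-0.017, 0.952, 0.054, 0.302]
wrist_force: [0.6, -0.2, -1.1]
finger_gap: 0.043
```

```bash
python3 - <<'E'
from h import *
t=robot.grab_frame("top")[:,:,::-1]
a=cv2.resize(t[155:215,310:375],None,fx=10,fy=10,interpolation=cv2.INTER_CUBIC)
lab=cv2.cvtColor(a,cv2.COLOR_BGR2LAB);lab[...,0]=cv2.createCLAHE(4,(4,4)).apply(lab[...,0]);a=cv2.cvtColor(lab,cv2.COLOR_LAB2BGR)
cv2.imwrite("pics/t10.png",a[:600]);show()
E
```

```text
t 16.1 jig [-116.9   -1.1   31. ] w [ 0.5616 -0.0879  0.031 ] z [ 0.573  0.066 -0.817] y [ 0.114 -0.994 -0.   ] gap 43.3 F [-0.2  0.1 -0.9] q [-0.5   0.57  2.25  2.08  0.39 -1.07]
```

View pics/t10.png

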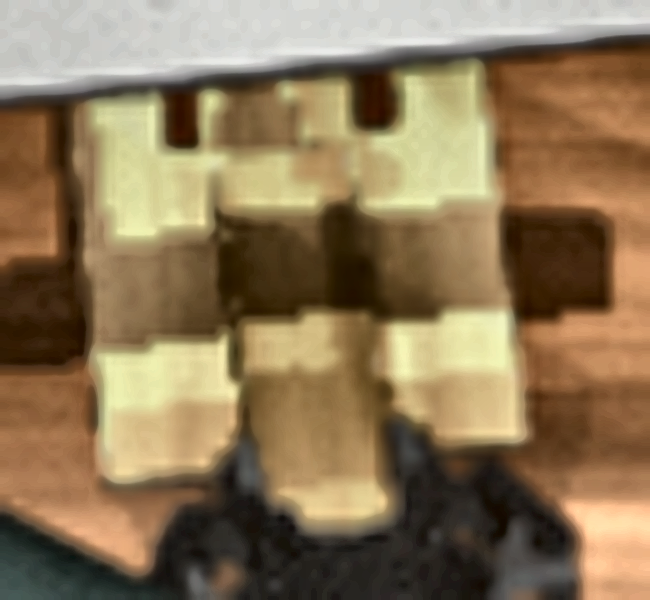

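```bash
python3 - <<'E'
from h import *
o,p,R=cur()
for x in(-75,-50): plan(j2w([x,-1.1,29.5]),tool(35,.113)*Ro.from_euler('z',np.pi),40)
E
```

```text
[[[0.56,0.02,0.42],[-0.00,-0.02,0.00],40],[[0.56,0.02,0.42],[-0.00,-0.02,0.00],40]]
[[[0.60,0.02,0.44],[-0.00,-0.01,0.00],40],[[0.60,0.02,0.44],[-0.00,-0.01,0.00],40],[[0.60,0.02,0.44],[-0.00,-0.01,0.00],40]]
```

Emit:
{"name": "play_rows", "arguments": {"commands": [[[0.4,0.01,0.3],[0,0,0],40],[[0.4,0.01,0.3],[0,0,0],40],[[0.3,0.01,0.22],[0,0,0],40],[[0,0,0],[0,0,0],40]]}}

```text
time_s: 16.6
ee_pos: [0.603, -0.0838, 0.0301]
ee_rot: [-0.017, 0.952, 0.055, 0.302]
wrist_force: [-0.9, 0.2, -0.3]
finger_gap: 0.0431
```

```bash
python3 - <<'E'
from h import *
t=robot.grab_frame("top")[:,:,::-1];s=robot.grab_frame("side")[:,:,::-1]
a=cv2.resize(t[155:215,310:375],None,fx=10,fy=10,interpolation=cv2.INTER_CUBIC)
cv2.imwrite("pics/t11.png",a[:600]);show()
cv2.imwrite("pics/s11.png",cv2.resize(s[190:260,210:340],None,fx=6,fy=6,interpolation=cv2.INTER_CUBIC))
E
```

```text
t 16.7 jig [-76.6  -0.3  29.7] w [ 0.6017 -0.0838  0.0297] z [ 0.572  0.066 -0.818] y [ 0.114 -0.994 -0.001] gap 42.8 F [-0.2  0.1 -1.3] q [-0.44  0.58  2.17  1.99  0.34 -0.91]
```

View pics/t11.png

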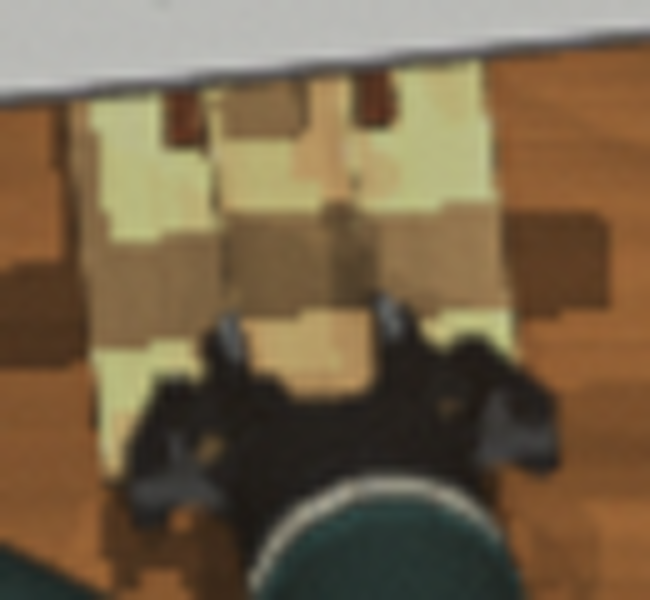

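View pics/s11.png

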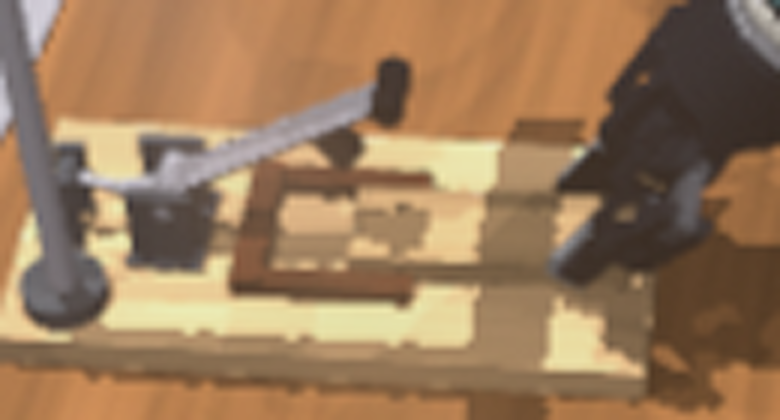

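Emit:
{"name": "play_rows", "arguments": {"commands": [[[0.4,0.02,0.3],[0,0,0],40],[[0.3,0.02,0.25],[0,0,0],40],[[0.15,0,0.14],[0,0,0],40],[[0,0,0],[0,0,0],40]]}}

```text
time_s: 17.2
ee_pos: [0.635, -0.0813, 0.0278]
ee_rot: [-0.018, 0.952, 0.054, 0.302]
wrist_force: [0.4, 0.5, 0.8]
finger_gap: 0.0429
```

```bash
python3 - <<'E'
from h import *
show()
plan(j2w([-37,-.6,27.6]),tool(35,.113)*Ro.from_euler('z',np.pi),40)
E
```

```text
t 17.2 jig [-43.2  -0.7  27.8] w [ 0.635  -0.0813  0.0278] z [ 0.573  0.066 -0.817] y [ 0.114 -0.994 -0.001] gap 42.9 F [0.4 0.5 0.8] q [-0.41  0.6   2.1   1.9   0.31 -0.78]
[[[0.17,0.00,0.12],[-0.01,-0.03,0.00],40]]
```

Emit:
{"name": "play_rows", "arguments": {"commands": [[[0.08,0,0.06],[0,0,0],40],[[0.08,0,0.06],[0,0,0],40]]}}

```text
time_s: 17.45
ee_pos: [0.6397, -0.0807, 0.0277]
ee_rot: [-0.017, 0.952, 0.054, 0.301]
wrist_force: [-6.9, -0.2, 10.1]
finger_gap: 0.0431
```

Emit:
{"name": "play_rows", "arguments": {"commands": [[[0.05,0,0.035],[0,0,0],40],[[0,0,0],[0,0,0],40]]}}

```text
time_s: 17.7
ee_pos: [0.6404, -0.0806, 0.0277]
ee_rot: [-0.017, 0.952, 0.054, 0.301]
wrist_force: [-10.2, -2.3, 13.7]
finger_gap: 0.043
```

Emit:
{"name": "play_rows", "arguments": {"commands": [[[0.05,0,0.035],[0,0,0],40],[[0,0,0],[0,0,0],40]]}}

```text
time_s: 17.95
ee_pos: [0.6405, -0.0806, 0.0276]
ee_rot: [-0.017, 0.952, 0.053, 0.3]
wrist_force: [-20.6, -4.4, 24.5]
finger_gap: 0.043
```

The slat meets the stop at TCP x of about -37.5, as predicted. I'll release it and check.

Emit:
{"name": "play_rows", "arguments": {"commands": [[[0,0,0],[0,0,0],62],[[0,0,0],[0,0,0],62],[[0,0,0],[0,0,0],62]]}}

```text
time_s: 18.32
ee_pos: [0.6447, -0.0803, 0.0273]
ee_rot: [-0.018, 0.952, 0.054, 0.302]
wrist_force: [0.0, -0.0, 0.9]
finger_gap: 0.0618
```

Emit:
{"name": "play_rows", "arguments": {"commands": [[[0,0,-0.6],[0,0,0],62],[[0,0,-0.9],[0,0,0],62],[[0,0,-0.9],[0,0,0],62],[[0,0,-0.9],[0,0,0],62]]}}

```text
time_s: 18.82
ee_pos: [0.5875, -0.0867, 0.1087]
ee_rot: [-0.018, 0.952, 0.054, 0.301]
wrist_force: [0.3, -0.3, 0.6]
finger_gap: 0.0621
```

```bash
python3 - <<'E'
from h import *
t=robot.grab_frame("top")[:,:,::-1];s=robot.grab_frame("side")[:,:,::-1]
a=cv2.resize(t[155:215,310:375],None,fx=10,fy=10,interpolation=cv2.INTER_CUBIC)
cv2.imwrite("pics/t12.png",a[:600]);show()
cv2.imwrite("pics/s12.png",cv2.resize(s[170:260,210:340],None,fx=6,fy=6,interpolation=cv2.INTER_CUBIC))
E
```

```text
t 18.93 jig [-91.   -2.3 109.9] w [ 0.5875 -0.0869  0.1099] z [ 0.574  0.065 -0.816] y [ 0.114 -0.993  0.001] gap 61.6 F [0.1 0.2 1.3] q [-0.47  0.38  2.15  1.35  0.33 -0.26]
```

View pics/t12.png

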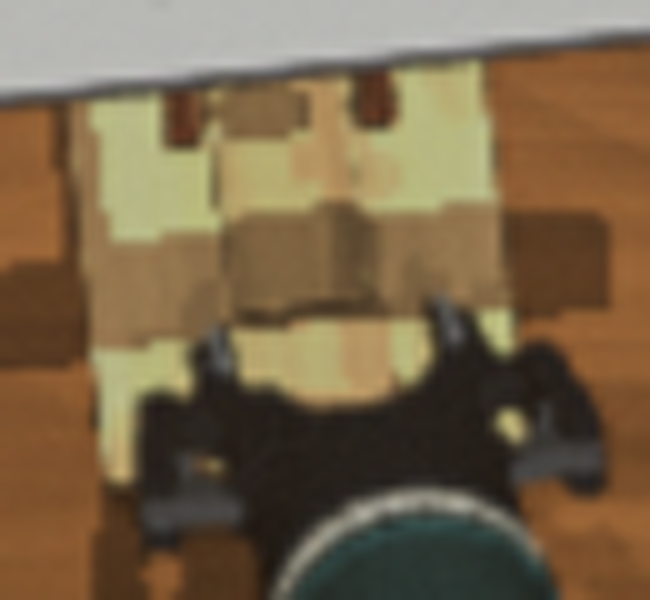

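View pics/s12.png

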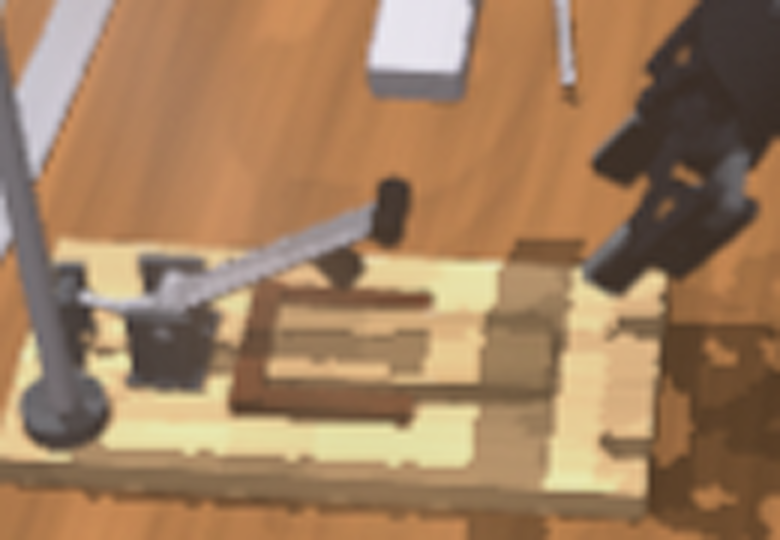

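```bash
python3 - <<'E'
from h import *
T=lambda u,v:(310+(u+.5)/10-.5,155+(v+.5)/10-.5)
S=lambda u,v:(210+(u+.5)/6-.5,170+(v+.5)/6-.5)
print("near end L,R bottom edge?",[np.round(w2j(onz("top",T(*x),.035)),1) for x in((232,318),(378,308))])
print("bed corners",[np.round(w2j(onz("top",T(*x),.02)),1) for x in((107,480),(524,443))])
print("side: near end top +y, stop face", [np.round(w2j(onz("side",S(*x),.035)),1) for x in((553,382),(275,374))],[np.round(w2j(onz("side",S(*x),.03)),1) for x in((275,383),(283,305),(412,405))])
R=tool(42,.084)*Ro.from_euler('z',np.pi)
tz=R.as_matrix()[:,2]
hb=j2w([-1.6,0,120.3])
print("above"); plan(hb+np.array([-.03,0,.035]),R,0)
from kin import *
for th in(.55,.45,.35,.25,.1):
  for tilt in(30,35,40,45):
    R=tool(tilt,.084)*Ro.from_euler('z',np.pi)
    c=j2w([105-125*np.cos(th),0,55+125*np.sin(th)+8])
    print(th,tilt,[np.round(s,2).tolist() for s in sols(c,R)])
E
```

```text
near end L,R bottom edge? [array([-69.6,  23.9,  35. ]), array([-71.4, -24. ,  35. ])]
bed corners [array([-116.3,   70. ,   20. ]), array([-118.7,  -67.8,   20. ])]
side: near end top +y, stop face [array([-75.2,  17.9,  35. ]), array([53.2, 22.2, 35. ])] [array([53.5, 23.3, 30. ]), array([ 57.8, -26. ,  30. ]), array([-11.5,  32.1,  30. ])]
above
[[[0.83,-0.03,-0.03],[-0.06,0.37,0.08],0],[[0.83,-0.04,0.00],[-0.06,0.37,0.08],0],[[0.83,-0.05,0.04],[-0.06,0.37,0.08],0]]
0.55 30 [[-0.33, 0.41, 1.89, 0.53, 0.4, 0.71]]
0.55 35 [[-0.35, 0.42, 1.96, 0.9, 0.31, 0.34]]
0.55 40 [[-0.37, 0.43, 2.03, 1.44, 0.29, -0.23]]
0.55 45 [[-0.4, 0.45, 2.09, 1.93, 0.36, -0.74]]
0.45 30 [[-0.33, 0.43, 1.91, 0.58, 0.38, 0.66]]
0.45 35 [[-0.35, 0.43, 1.98, 0.99, 0.3, 0.23]]
0.45 40 [[-0.38, 0.45, 2.05, 1.56, 0.29, -0.35]]
0.45 45 [[-0.4, 0.47, 2.11, 2.02, 0.38, -0.83]]
0.35 30 [[-0.33, 0.44, 1.93, 0.64, 0.35, 0.6]]
0.35 35 [[-0.36, 0.45, 2.0, 1.1, 0.28, 0.12]]
0.35 40 [[-0.38, 0.47, 2.07, 1.68, 0.3, -0.48]]
0.35 45 [[-0.41, 0.5, 2.13, 2.09, 0.4, -0.92]]
0.25 30 [[-0.34, 0.46, 1.95, 0.7, 0.32, 0.53]]
0.25 35 [[-0.36, 0.47, 2.02, 1.21, 0.27, -0.0]]
0.25 40 [[-0.39, 0.49, 2.08, 1.79, 0.3, -0.61]]
0.25 45 [[-0.41, 0.52, 2.14, 2.16, 0.42, -1.0]]
0.1 30 [[-0.34, 0.49, 1.97, 0.81, 0.29, 0.41]]
0.1 35 [[-0.37, 0.5, 2.03, 1.4, 0.26, -0.2]]
0.1 40 [[-0.39, 0.53, 2.1, 1.95, 0.32, -0.78]]
0.1 45 [[-0.42, 0.56, 2.16, 2.26, 0.46, -1.11]]
```

The clip is still up. The slat's near end measures between -70 and -75 mm in the two views, so to be sure it's home I'll push it with closed fingers at a smaller tilt.

```bash
python3 - <<'E'
from h import *
R=tool(22,.084)*Ro.from_euler('z',np.pi)
show()
plan(j2w([-112,0,50]),R,0)
print();plan(j2w([-112,0,25]),R,0,start=(j2w([-112,0,50]),R))
plan(j2w([-90,0,25]),R,0,start=(j2w([-112,0,25]),R))
E
```

```text
t 18.93 jig [-91.   -2.3 109.9] w [ 0.5875 -0.0869  0.1099] z [ 0.574  0.065 -0.816] y [ 0.114 -0.993  0.001] gap 61.6 F [0.1 0.2 1.3] q [-0.47  0.38  2.15  1.35  0.33 -0.26]
[[[-0.57,-0.03,0.41],[-0.04,-0.74,0.09],0],[[-0.54,-0.03,0.45],[-0.04,-0.74,0.09],0],[[-0.50,-0.03,0.49],[-0.04,-0.74,0.09],0]]

[[[-0.31,-0.00,0.77],[0.00,0.00,0.00],0]]
[[[0.68,-0.00,0.27],[0.00,0.00,0.00],0]]
```

Emit:
{"name": "play_rows", "arguments": {"commands": [[[-0.57,-0.03,0.41],[-0.04,-0.74,0.09],0],[[-0.54,-0.03,0.45],[-0.04,-0.74,0.09],0],[[-0.5,-0.03,0.49],[-0.04,-0.74,0.09],0],[[0,0,0],[0,0,0],0],[[0,0,0],[0,0,0],0]]}}

```text
time_s: 19.55
ee_pos: [0.568, -0.0852, 0.0505]
ee_rot: [-0.011, 0.98, 0.041, 0.194]
wrist_force: [-0.4, 0.3, 0.5]
finger_gap: -0.0002
```

```bash
python3 - <<'E'
from h import *
R=tool(22,.084)*Ro.from_euler('z',np.pi)
show()
plan(j2w([-112,0,25.5]),R,0)
t=robot.grab_frame("top")[:,:,::-1];s=robot.grab_frame("side")[:,:,::-1]
cv2.imwrite("pics/s13.png",cv2.resize(s[170:260,210:340],None,fx=6,fy=6,interpolation=cv2.INTER_CUBIC))
E
```

```text
t 19.55 jig [-110.3    1.    50.5] w [ 0.568  -0.0852  0.0505] z [ 0.379  0.037 -0.925] y [ 0.085 -0.996 -0.005] gap -0.2 F [-0.4  0.3  0.5] q [-0.39  0.46  2.06  0.6   0.32  0.56]
[[[-0.37,0.04,0.75],[-0.05,-0.06,-0.01],0]]
```

View pics/s13.png

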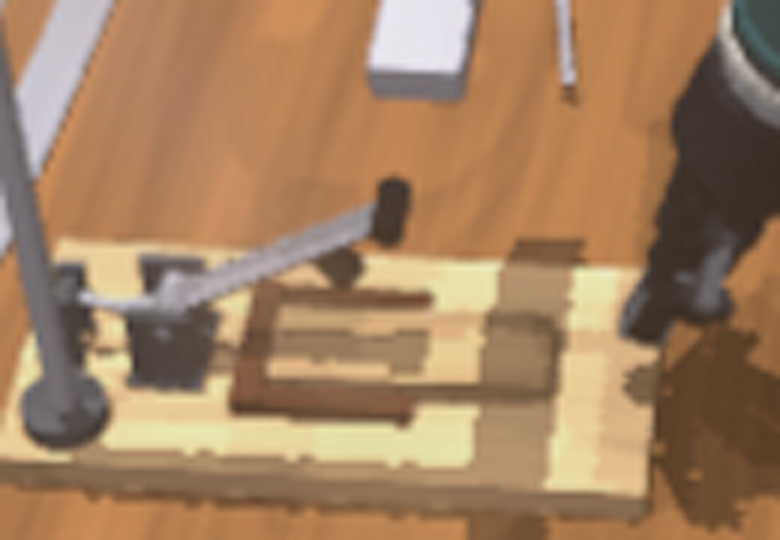

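Emit:
{"name": "play_rows", "arguments": {"commands": [[[-0.35,0.04,0.75],[-0.05,0,0],0],[[0.5,0,0.2],[0,0,0],0],[[0.18,0,0.07],[0,0,0],0],[[0,0,0],[0,0,0],0]]}}

```text
time_s: 20.15
ee_pos: [0.5891, -0.0853, 0.0267]
ee_rot: [-0.008, 0.98, 0.041, 0.194]
wrist_force: [0.0, 0.1, -0.8]
finger_gap: -0.0002
```

```bash
python3 - <<'E'
from h import *
show()
E
```

```text
t 20.15 jig [-89.3  -0.9  26.7] w [ 0.5891 -0.0853  0.0267] z [ 0.38   0.031 -0.925] y [ 0.083 -0.997  0.001] gap -0.2 F [ 0.   0.1 -0.8] q [-0.36  0.53  2.03  0.63  0.28  0.54]
```

Emit:
{"name": "play_rows", "arguments": {"commands": [[[0.12,0,0.05],[0,0,0],0],[[0,0,0],[0,0,0],0]]}}

```text
time_s: 20.4
ee_pos: [0.5926, -0.0849, 0.0264]
ee_rot: [-0.008, 0.98, 0.041, 0.194]
wrist_force: [-0.2, 0.9, 0.6]
finger_gap: 0.0001
```

Emit:
{"name": "play_rows", "arguments": {"commands": [[[0.09,0,0.04],[0,0,0],0],[[0,0,0],[0,0,0],0]]}}

```text
time_s: 20.65
ee_pos: [0.5956, -0.0847, 0.0261]
ee_rot: [-0.008, 0.98, 0.041, 0.193]
wrist_force: [0.1, -0.2, -0.8]
finger_gap: -0.0001
```

Emit:
{"name": "play_rows", "arguments": {"commands": [[[0.06,0,0.03],[0,0,0],0],[[0,0,0],[0,0,0],0]]}}

```text
time_s: 20.9
ee_pos: [0.5975, -0.0844, 0.0259]
ee_rot: [-0.008, 0.98, 0.041, 0.193]
wrist_force: [-0.4, 0.2, 0.6]
finger_gap: -0.0004
```

Emit:
{"name": "play_rows", "arguments": {"commands": [[[0.06,0,0.025],[0,0,0],0],[[0,0,0],[0,0,0],0]]}}

```text
time_s: 21.15
ee_pos: [0.5994, -0.0843, 0.0259]
ee_rot: [-0.008, 0.98, 0.041, 0.193]
wrist_force: [0.4, 0.2, 0.1]
finger_gap: -0.0002
```

Emit:
{"name": "play_rows", "arguments": {"commands": [[[0.06,0,0.025],[0,0,0],0],[[0,0,0],[0,0,0],0]]}}

```text
time_s: 21.4
ee_pos: [0.6, -0.0837, 0.0255]
ee_rot: [-0.008, 0.98, 0.041, 0.192]
wrist_force: [-4.2, -0.9, 2.5]
finger_gap: -0.0
```

Emit:
{"name": "play_rows", "arguments": {"commands": [[[0.06,0,0.025],[0,0,0],0],[[0,0,0],[0,0,0],0]]}}

```text
time_s: 21.65
ee_pos: [0.6002, -0.0832, 0.0251]
ee_rot: [-0.008, 0.981, 0.041, 0.191]
wrist_force: [-11.2, -3.5, 7.8]
finger_gap: 0.0003
```

The slat holds against an 11 N push, so it's against the stop. Next I back off, re-tilt and take the handle again to bring the clip down.

Emit:
{"name": "play_rows", "arguments": {"commands": [[[-0.8,0,-0.3],[0,0,0],60],[[-0.2,0,-0.9],[0,0.6,0],60],[[0.1,0,-0.9],[0,0.8,0],60],[[0.1,0,-0.9],[0,0.8,0],60],[[0.1,0,-0.9],[0,0.8,0],60]]}}

```text
time_s: 22.28
ee_pos: [0.5395, -0.0864, 0.1025]
ee_rot: [-0.018, 0.949, 0.04, 0.313]
wrist_force: [-0.6, 0.1, 0.1]
finger_gap: 0.0597
```

```bash
python3 - <<'E'
from h import *
R=tool(40,.084)*Ro.from_euler('z',np.pi);tz=R.as_matrix()[:,2]
show()
g=j2w([-1.6,0,120.3])
plan(g-.045*tz,R,60)
print();plan(g+.017*tz,R,60,start=(g-.045*tz,R))
E
```

```text
t 22.27 jig [-138.8    2.3  102.5] w [ 0.5395 -0.0864  0.1025] z [ 0.592  0.06  -0.804] y [ 0.088 -0.996 -0.009] gap 59.7 F [-0.6  0.1  0.1] q [-0.53  0.37  2.27  1.67  0.36 -0.63]
[[[0.79,0.01,0.15],[-0.02,0.12,-0.00],60],[[0.79,0.01,0.16],[-0.02,0.12,-0.00],60],[[0.78,0.02,0.17],[-0.02,0.12,-0.00],60],[[0.78,0.02,0.18],[-0.02,0.12,-0.00],60],[[0.78,0.02,0.19],[-0.02,0.12,-0.00],60]]

[[[-0.00,-0.00,0.69],[0.00,0.00,0.00],60],[[-0.00,-0.00,0.69],[0.00,0.00,0.00],60],[[-0.00,-0.00,0.69],[0.00,0.00,0.00],60]]
```

Emit:
{"name": "play_rows", "arguments": {"commands": [[[0.79,0.01,0.15],[-0.02,0.12,0],60],[[0.79,0.01,0.16],[-0.02,0.12,0],60],[[0.78,0.02,0.17],[-0.02,0.12,0],60],[[0.78,0.02,0.18],[-0.02,0.12,0],60],[[0.78,0.02,0.19],[-0.02,0.12,0],60]]}}

```text
time_s: 22.9
ee_pos: [0.6483, -0.0795, 0.1539]
ee_rot: [-0.015, 0.939, 0.038, 0.341]
wrist_force: [-0.1, 0.4, 0.2]
finger_gap: 0.0597
```

```bash
python3 - <<'E'
from h import *
R=tool(40,.084)*Ro.from_euler('z',np.pi);tz=R.as_matrix()[:,2]
show()
s=robot.grab_frame("side")[:,:,::-1];t=robot.grab_frame("top")[:,:,::-1]
cv2.imwrite("pics/s14.png",cv2.resize(s[130:260,200:360],None,fx=4.5,fy=4.5,interpolation=cv2.INTER_CUBIC))
cv2.imwrite("pics/t14.png",cv2.resize(t[90:215,290:390],None,fx=4,fy=4))
g=j2w([-1.6,0,120.3])
plan(g+.017*tz,R,60)
E
```

```text
t 22.9 jig [-29.8   0.  153.9] w [ 0.6483 -0.0795  0.1539] z [ 0.64   0.054 -0.767] y [ 0.081 -0.997 -0.002] gap 59.7 F [-0.1  0.4  0.2] q [-0.4   0.36  2.06  1.31  0.32 -0.11]
[[[-0.03,-0.01,0.67],[0.00,-0.01,-0.00],60],[[-0.03,-0.01,0.68],[0.00,-0.01,-0.00],60],[[-0.02,-0.01,0.68],[0.00,-0.01,-0.00],60]]
```

View pics/s14.png

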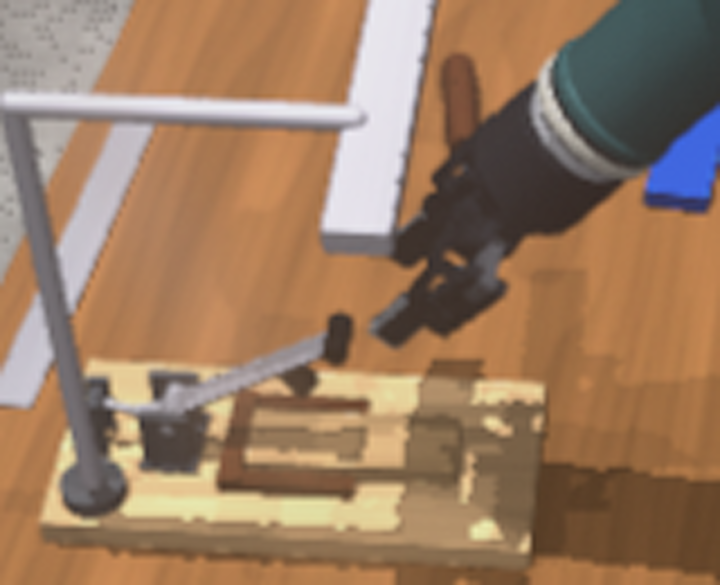

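View pics/t14.png

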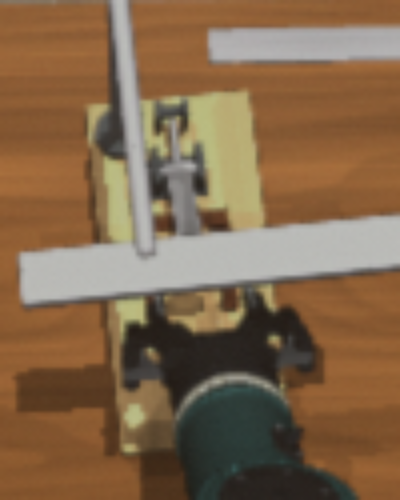

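Emit:
{"name": "play_rows", "arguments": {"commands": [[[-0.03,0,0.67],[0,0,0],60],[[-0.03,0,0.67],[0,0,0],60],[[-0.02,0,0.6],[0,0,0],60],[[0,0,0],[0,0,0],25],[[0,0,0],[0,0,0],25]], "squeeze": 30}}

```text
time_s: 23.62
ee_pos: [0.6818, -0.0771, 0.107]
ee_rot: [-0.015, 0.939, 0.038, 0.34]
wrist_force: [1.5, 0.2, -5.6]
finger_gap: 0.0289
```

Emit:
{"name": "play_rows", "arguments": {"commands": [[[0,0,0],[0,0,0],25],[[0,0,0],[0,0,0],25]]}}

```text
time_s: 23.88
ee_pos: [0.6818, -0.077, 0.1069]
ee_rot: [-0.015, 0.939, 0.038, 0.34]
wrist_force: [-3.1, -3.1, -3.1]
finger_gap: 0.029
```

```bash
python3 - <<'E'
from h import *
show()
o,p0,R=cur()
prev=.55
for th in(.45,.35,.25,.18,.13):
    d=lambda t:np.array([105-125*np.cos(t),0,55+125*np.sin(t)])
    w=RJ.apply((d(th)-d(prev))/1000);print(th,np.round(R.inv().apply(w)/.03,2));prev=th
E
```

```text
t 23.88 jig [  3.8  -0.3 106.9] w [ 0.6818 -0.077   0.1069] z [ 0.638  0.053 -0.768] y [ 0.081 -0.997 -0.002] gap 29.0 F [-3.1 -3.1 -3.1] q [-0.37  0.48  2.03  1.6   0.28 -0.38]
0.45 [-0.39  0.    0.15]
0.35 [-0.37  0.    0.19]
0.25 [-0.35  0.    0.23]
0.18 [-0.23  0.    0.18]
0.13 [-0.16  0.    0.14]
```

Emit:
{"name": "play_rows", "arguments": {"commands": [[[-0.39,0,0.15],[0,0,0],25],[[-0.37,0,0.19],[0,0,0],25],[[-0.35,0,0.23],[0,0,0],25],[[-0.23,0,0.18],[0,0,0],25],[[-0.16,0,0.14],[0,0,0],25]]}}

```text
time_s: 24.5
ee_pos: [0.6656, -0.0784, 0.0585]
ee_rot: [-0.015, 0.939, 0.037, 0.341]
wrist_force: [-3.4, -2.4, 1.6]
finger_gap: 0.0298
```

Emit:
{"name": "play_rows", "arguments": {"commands": [[[0,0,0],[0,0,0],25],[[0,0,0],[0,0,0],60],[[0,0,0],[0,0,0],60],[[0,0,0],[0,0,0],60]]}}

```text
time_s: 25.0
ee_pos: [0.666, -0.0775, 0.0584]
ee_rot: [-0.015, 0.939, 0.038, 0.342]
wrist_force: [-0.0, -0.2, -1.0]
finger_gap: 0.0597
```

```bash
python3 - <<'E'
from h import *
show()
s=robot.grab_frame("side")[:,:,::-1]
cv2.imwrite("pics/s15.png",cv2.resize(s[130:260,200:360],None,fx=4.5,fy=4.5,interpolation=cv2.INTER_CUBIC))
E
```

```text
t 25.0 jig [-12.    0.5  58.4] w [ 0.666  -0.0775  0.0584] z [ 0.64   0.055 -0.766] y [ 0.082 -0.997 -0.003] gap 59.7 F [-0.  -0.2 -1. ] q [-0.38  0.57  2.09  2.05  0.33 -0.87]
```

View pics/s15.png

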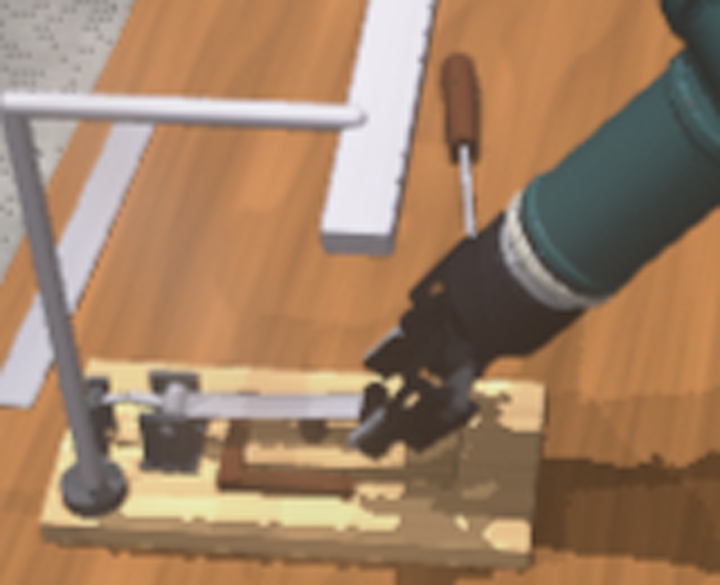

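The clip has snapped down. I'll retreat and check everything.

Emit:
{"name": "play_rows", "arguments": {"commands": [[[0,0,-0.8],[0,0,0],60],[[0,0,-0.9],[0,0,0],60],[[0,0,-0.9],[0,0,0],60],[[0,0,-0.9],[0,0,0],60],[[0,0,-0.9],[0,0,0],60]]}}

```text
time_s: 25.68
ee_pos: [0.5806, -0.0847, 0.1599]
ee_rot: [-0.015, 0.939, 0.038, 0.341]
wrist_force: [0.3, 0.2, 0.2]
finger_gap: 0.0605
```

Emit:
{"name": "play_rows", "arguments": {"commands": [[[-0.5,0,-0.5],[0,0,0],60],[[-0.5,0,-0.5],[0,0,0],60],[[0,0,0],[0,0,0],60]]}}

```text
time_s: 26.05
ee_pos: [0.5379, -0.0881, 0.1629]
ee_rot: [-0.015, 0.939, 0.037, 0.341]
wrist_force: [-0.7, -0.5, -0.5]
finger_gap: 0.06
```

```bash
python3 - <<'E'
from h import *
show()
s=robot.grab_frame("side")[:,:,::-1];t=robot.grab_frame("top")[:,:,::-1]
cv2.imwrite("pics/s16.png",cv2.resize(s[170:260,210:340],None,fx=6,fy=6,interpolation=cv2.INTER_CUBIC))
cv2.imwrite("pics/t16.png",t);cv2.imwrite("pics/s16f.png",s)
cv2.imwrite("pics/t16c.png",cv2.resize(t[155:215,310:375],None,fx=10,fy=10,interpolation=cv2.INTER_CUBIC))
for th in (0,.06):
  p=[105-125*np.cos(th),0,55+125*np.sin(th)];print(th,(proj("side",j2w(p))-[210,170])*6+2.5)
a0=cv2.imread("pics/side0.png");m=cv2.absdiff(a0,s).max(2)
for n,(x0,y0,x1,y1) in dict(off=(310,335,345,370),glue=(225,345,265,400),drv=(295,140,310,188)).items(): print(n,m[y0:y1,x0:x1].mean())
E
```

```text
t 26.05 jig [-140.6    0.7  162.9] w [ 0.5379 -0.0881  0.1629] z [ 0.639  0.054 -0.767] y [ 0.081 -0.997 -0.003] gap 60.0 F [-0.7 -0.5 -0.5] q [-0.56  0.23  2.26  1.42  0.4  -0.36]
0 [436.18163318 317.54947495]
0.06 [434.78932125 306.34759631]
off 28.379591836734694
glue 25.455909090909092
drv 24.343055555555555
```

View pics/s16.png

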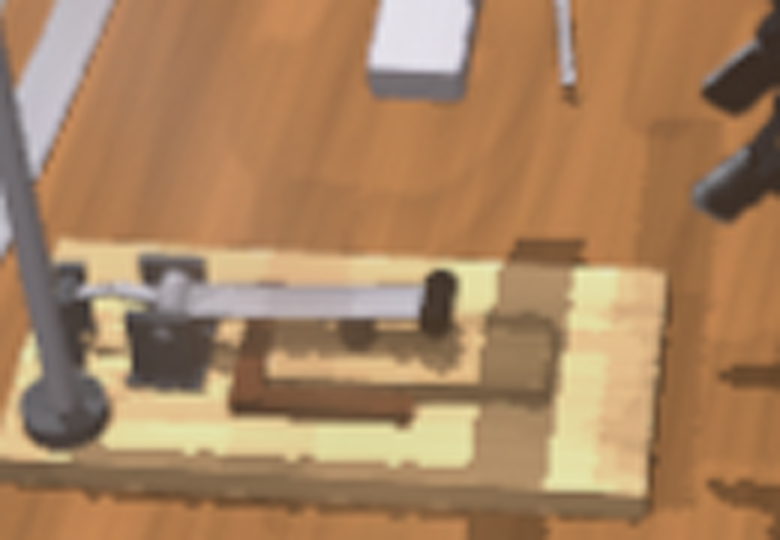

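View pics/t16c.png

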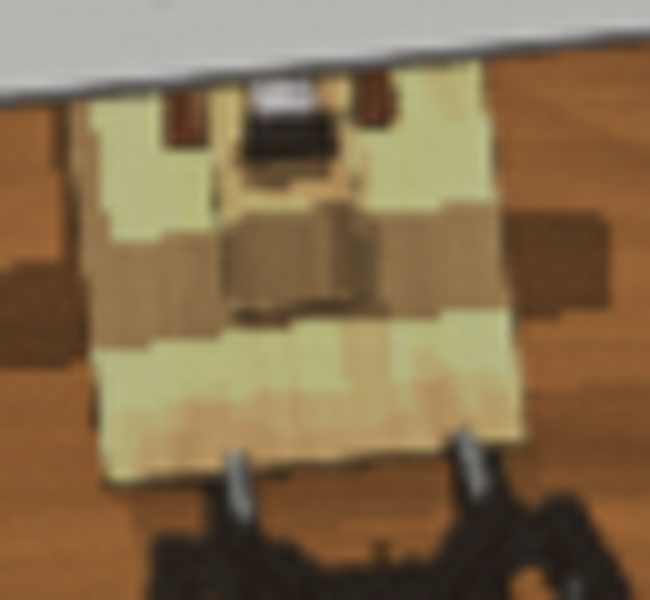

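View pics/t16.png

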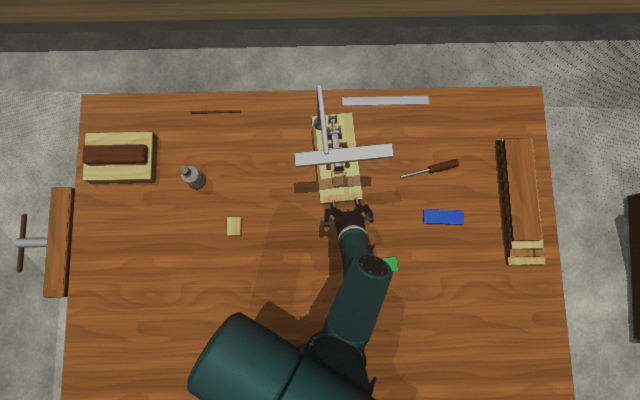

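The clip handle at crop (438,302) matches 0.06 rad, predicted at (435,306). The slat's near end hasn't moved since the push. The offcut (234,226), bottle (192,178) and screwdriver (430,169) are at their original pixels. I'm handing the job in.

```bash
python3 -c "
from workcell import robot
print(robot.close_job())"
```

```text
the job is handed in; nothing more can be done
None
```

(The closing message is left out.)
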